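# Lock-up for the drill jigs

## Robot

A 6-joint arm with a two-finger parallel gripper is mounted at the origin on a cart in front of the work surface, level with it; the furniture and walls round the work are solid. World frame = base frame: x ahead of the robot, y to its left, z up, the work surface at z = 0. Lengths are in m, angles in rad, forces in N, time in s.
With the tool pointing down it reaches from about 0.325 to 0.75 m from the base axis. Payload 7.6 kg.
Tool frame: the origin (TCP) lies at the very end of the fingers, on their centre line; the grasp point (between the pads) lies ctrl.tcp_to_grasp behind it (ctrl.tcp_to_grasp is the distance from the TCP to the grasp point, in m); z points along the fingers, y is the direction in which the jaws open and shut (so a half turn about z gives the same grasp; the last joint's range is limited). The gripper opens to 85 mm and grips with 20 to 120 N. Pads are 22 mm wide; open, the fingers measure 114 mm over their backs; the gripper's body (76 mm by 85 mm) begins 54 mm behind the grasp point. The pads swing forward as they close: fully open they stand 13 mm farther back than shut.
Start: joints at [1.06, 0.052, 1.401, -0, 1.689, -0.07], TCP at [0.224, 0.475, 0.231] pointing down, gripper open.
Joint ranges: [-2.9, 2.9], [-0.91, 2.17], [0.12, 2.37], [-1.06, 4.2], [0.26, 2.73], [-2.93, 2.93]. Speed limits (rad/s): [2.57, 2.57, 3.01, 3.14, 3.14, 3.14].

## Interface

Orientations are given as a rotation vector (axis times angle).
In Python, from workcell import ctrl, get_image, camera_model gives the robot as it stands. The module is installed in compiled form; this text tells all that it offers.
- The arm moves only by the shell command python3 -m jog 'ROWS' [FORCE]. ROWS is JSON, a list of rows, each a list of 3 entries, a list of its own where there are three numbers: the shift along the world's x, y, z in cm, then the turn, a rotation vector about the world's x, y, z in degrees, then the opening, from 0 (shut) to 1 (fully open). A call has 1 to 12 rows; each row shifts and turns the commanded pose from where the row before left it; what a row does not reach is not made up. A row lasts 1/8 s, in which the tool goes at most 62.5 mm and 10.7 degrees, less where a joint would pass 70% of its speed; a pose out of reach is approached as far as the arm can. A call with a gripper value outside its range is refused whole. The fingers move at their own pace and stop on an object; FORCE is the grip in N (left out, the last holds). Time passes only in rows, so rows that do not move let the fingers close. It gives the time, the measured TCP pose, the force and the opening at its end, in the units of the state.
- ctrl.observe(): the state, without advancing time (a new reading comes with each control period).
- get_image(name): name is "side" or "top" or "wrist"; returns (picture, depth): 384x512x3 uint8, red, green, blue; 384x512 float32, m along the optical axis (not along the pixel's ray), 0 where there is no reading.
- camera_model(name): a dict with "fx", "fy", "cx", "cy" (pixels), "k1" (the pictures are not rectified: a ray, as slopes to the right and down, at radius r is drawn at 1 + k1 r^2 times it, then the intrinsics apply), "rvec" (rotation vector, rad) and "tvec" (3), from world to camera coordinates, as OpenCV has them; the wrist camera has in their place "hand_eye" (4x4, takes a point from camera to tool coordinates, whose origin is the TCP and whose axes are the flange's). Camera axes: x right, y down, z forward; pixel columns grow to the right and rows downward; lengths in m; the calibration is good to about 2 mm. A picture is of the moment at which its call begins: read the wrist's pose just before it. camera_model takes no time and is no camera call.
- ctrl.hand_in(): hands the job in, once; it reports no verdict.
The state is a dict: "t": time; "joint_pos": joint angles; "dq": joint speeds; "effort": joint torques, N m; "tool_pos": TCP position; "ee_rot": TCP orientation; "contact_force": force on the tool from outside, world axes, zero at the start; "ft_torque": the same for the moment, N m; "grip_width": finger opening in m.
Only numpy, scipy, OpenCV 4.12 (cv2) and the standard library are available. Lean on these libraries where they do the work, as an engineer would, in place of code of your own. Each camera call takes 0.05 s, during which the arm holds its last target.

## Task

Put the drill jigs away in their locked chest. Unlock it with the key from its stand - key fully in, turn clockwise to the stop, back home, draw it out and put it back upright in the stand - then press the push-button so the drawer springs out, pull the drawer fully open, lay each jig that is there in a tray bay of its own (lengthwise front to back, flat, bushes up), and gently push the drawer shut until it latches flush. Leave the other things on the bench where they are.

Things in the scene. Friction and masses are not known exactly. Their poses are not given: they have to be found in the camera images.
- jig_chest: the chest, a fixed grey steel box 190 mm deep (x) by 276 mm wide (y), flat top 85 mm up; origin under its centre, x to its back, y to its left, z up. Its front (-x) is one flush drawer front without a handle and, on the right (-y), a fixed panel 71 mm wide; above that, on the top, are the push-button and, 58 mm behind it, the lock
- key_bow (a point): centre of the key's bow (black flat round head, 34 mm across along x, 9 mm thick along y). Key upright, 72 mm tall, z up: top 17 mm above this point; underside of the 16 mm collar 25 mm below; then a 5.5 mm round shank 10 mm long; then a flat bit 12 mm (x) by 5 mm (y), 20 mm long, ending 55 mm below this point. Fits its slots either way round
- stand_mouth (a point): centre of the slot on the top of the key stand, a fixed wooden block 76 x 60 mm, 36 mm high. Slot 15 mm along x by 8 mm along y, 33 mm deep. With the key home its collar rests on the top and the bow's centre is 25 mm above this point
- keyway (a point): centre of the key slot at the top of the steel lock plate, 88 mm above the bench; axes as the chest. Slot 14.4 mm along x by 7.4 mm along y in an 8 mm plate, the turning barrel under it. Key fully in: collar on the plate, bow's centre 25 mm above this point; only then does the bit turn freely below the plate. It comes out only when turned back in line with the slot (about 0.1 rad)
- lock (a joint): turn of the lock barrel, rad: 0 home, 1.3 at its stop, growing clockwise seen from above. Takes about 0.02 N m and stays where it is left. The key has 0.13 rad of play in it, so the key turns about 1.45 rad to the stop. At the stop the bolt under the push-button is drawn back, and it stays back when the key is turned home
- button_top (a point): centre of the top of the round black push-button, 29 mm across, on the chest's top in front of the lock; 11 mm above the chest's top, 8 mm proud of its steel rim
- latch_button (a joint): travel of the push-button downward, m: 0 up, 0.008 fully down (spring, 5 N). Pressed right down (beyond about 6 mm) it frees the drawer, then springs up again when let go. While locked it moves hardly 1 mm
- drawer (a joint): how far the drawer is out, m (it slides to the chest's -x): 0 shut and latched, flush; 0.12 fully open. When freed, a spring pushes it out to about 0.055, where it stays; pulled on from there with about 3 N. To shut it, push its front in, at the end with about 12 N, past 0 to about -0.004 (stop at -0.005): there the catch snaps behind it
- drawer_rim (a point): middle of the top edge of the drawer front, in mid-thickness; moves with the drawer, axes as the chest. The front is a panel 14 mm thick (x), 197 mm wide (y), from this point 73 mm down. Sprung out, it can be pinched or hooked from above: the chest's edge is then about 40 mm behind it and the tray's walls end 44 mm below this point
- bay0 (a point): left (+y) bay of the drawer's tray: centre of its floor, 16 mm above the bench; moves with the drawer, axes as the chest. Bay 82 mm along x by 52 mm along y inside, walls 18 mm high, 6 mm thick; the three bays lie side by side, 58 mm apart. The drawer has 64 mm of free height when shut
- bay1 (a point): middle bay of the drawer's tray: centre of its floor, 16 mm above the bench; moves with the drawer, axes as the chest. Bay 82 mm along x by 52 mm along y inside, walls 18 mm high, 6 mm thick; the three bays lie side by side, 58 mm apart. The drawer has 64 mm of free height when shut
- bay2 (a point): right (-y) bay of the drawer's tray: centre of its floor, 16 mm above the bench; moves with the drawer, axes as the chest. Bay 82 mm along x by 52 mm along y inside, walls 18 mm high, 6 mm thick; the three bays lie side by side, 58 mm apart. The drawer has 64 mm of free height when shut
- jig0_mid (a point): drill jig, bare aluminium, L-shaped; may be absent (None). Middle of it, 19 mm above its underside; z up with the bushes up. Base 44 mm along x, 76 mm along y, 20 mm thick; along its +x side a fence 8 mm thick (x 14 to 22 mm) over the whole length, its top 19 mm above this point. 0.28 kg. Pinch it by the fence: in the tray there is no room for fingers beside the base
- jig1_mid (a point): drill jig, bare aluminium, L-shaped; may be absent (None). Middle of it, 19 mm above its underside; z up with the bushes up. Base 44 mm along x, 76 mm along y, 20 mm thick; along its +x side a fence 8 mm thick (x 14 to 22 mm) over the whole length, its top 19 mm above this point. 0.28 kg. Pinch it by the fence: in the tray there is no room for fingers beside the base
- jig2_mid (a point): drill jig, bare aluminium, L-shaped; may be absent (None). Middle of it, 19 mm above its underside; z up with the bushes up. Base 44 mm along x, 76 mm along y, 20 mm thick; along its +x side a fence 8 mm thick (x 14 to 22 mm) over the whole length, its top 19 mm above this point. 0.28 kg. Pinch it by the fence: in the tray there is no room for fingers beside the base
- beech_block: bystander: beech block 45 x 90 x 35 mm, origin under its centre
- screwdriver_red: bystander: lying screwdriver, 213 mm long along its y, red handle, origin under its middle
- tape_dispenser: bystander: desk tape dispenser 62 x 172 x 99 mm, origin under its centre
Mind the look-alikes: they are no part of the job. Of the things that look like the part that bears key_bow, the smaller one is meant.

How it is judged:
By the outcome, as a careful person would: the job done as asked, in the order asked, and still so for the second after the job is handed in, with the robot touching nothing.
Of jig0, jig1, jig2 only 2 to 3 are there at a start; the rules pass over those that are not, and their reading is None.
At some moment in a run one of jig0, jig1, jig2 may be knocked a few centimetres aside while the robot is not near it.
It also fails if it takes over 210 s, if anything falls off the work surface, if the arm or the gripper's body presses on something with over 40 N, if the wrist force passes 120 N, or if a joint passes its speed limit or range.

## Working session

There is one attempt and no reset: what is moved stays moved. The work goes in short steps, Python scripts to look and compute and a shell command to move; the robot and the scene stay as the last step left them, time stands still between calls to the robot, and variables do not carry over. Pictures are saved under pics/ and viewed, and the job is handed in when it is done.

```bash
ls; mkdir -p pics
cat > h.py <<'E'
import numpy as np, cv2
from workcell import ctrl, get_image, camera_model
from scipy.spatial.transform import Rotation as R
def T_wc(name, st=None):
    m=camera_model(name)
    if 'rvec' in m and m.get('rvec') is not None:
        Rm=R.from_rotvec(np.ravel(m['rvec'])).as_matrix(); t=np.ravel(m['tvec'])
        T=np.eye(4);T[:3,:3]=Rm.T;T[:3,3]=-Rm.T@t;return T
    T=np.eye(4);T[:3,:3]=R.from_rotvec(st['ee_rot']).as_matrix();T[:3,3]=st['tool_pos']
    return T@np.array(m['hand_eye'])
def snap(name, tag):
    st=ctrl.observe(); im,d=get_image(name)
    cv2.imwrite(f'pics/{tag}.png',im[:,:,::-1]); np.savez(f'pics/{tag}.npz',im=im,d=d,T=T_wc(name,st),name=name)
    return im,d,T_wc(name,st)
def rays(name,uv):
    m=camera_model(name);K=np.array([[m['fx'],0,m['cx']],[0,m['fy'],m['cy']],[0,0,1.]])
    p=cv2.undistortPoints(np.array(uv,float).reshape(-1,1,2),K,np.array([m['k1'],0,0,0,0.]))[:,0]
    return np.c_[p,np.ones(len(p))]
def onplane(name,T,uv,z):
    r=rays(name,uv)@T[:3,:3].T; o=T[:3,3]
    return o+r*((z-o[2])/r[:,2])[:,None]
def cloud(name,T,d):
    h,w=d.shape;uu,vv=np.meshgrid(np.arange(w),np.arange(h))
    r=rays(name,np.c_[uu.ravel(),vv.ravel()])*d.ravel()[:,None]
    P=(r@T[:3,:3].T+T[:3,3]).reshape(h,w,3);P[d==0]=np.nan
    return P
def load(tag):
    z=np.load(f'pics/{tag}.npz');return z['im'],z['d'],z['T'],str(z['name'])
def show(tag,out,box,s=3):
    im=cv2.imread(f'pics/{tag}.png');x0,y0,x1,y1=box
    cv2.imwrite(f'pics/{out}.png',cv2.resize(im[y0:y1,x0:x1],None,fx=s,fy=s,interpolation=cv2.INTER_CUBIC))
E
python3 - <<'E'
from h import *
print(ctrl.observe(), ctrl.tcp_to_grasp)
for n in ('side','top','wrist'):
    m=camera_model(n); print({k:np.round(v,4).tolist() for k,v in m.items()})
    im,d,T=snap(n,n+'0'); print(n,np.round(T,3).tolist(),d.min(),d.max())
E
```

```text
pics
{'t': 0.0, 'joint_pos': array([ 1.05972342e+00,  5.28436673e-02,  1.40175560e+00,  4.85116757e-07,
        1.68862915e+00, -7.03062585e-02]), 'dq': array([-0.00048151, -0.00108321, -0.00023804,  0.00082913,  0.00213026,
        0.00073229]), 'effort': array([-3.14127237e-04, -3.81667972e+01, -3.60185552e+01, -1.15420935e-04,
        6.26847133e-03,  7.69924071e-06]), 'tool_pos': array([0.22380831, 0.47455315, 0.23045325]), 'ee_rot': array([-6.86660866e-01, -3.06515037e+00,  2.46106868e-03]), 'contact_force': array([-0.44331834,  0.45909196, -0.08183333]), 'ft_torque': array([-0.04966912, -0.01305572, -0.01613465]), 'grip_width': 0.08556498923748225} 0.0187
{'fx': 402.6481, 'fy': 402.6481, 'cx': 257.3458, 'cy': 197.4284, 'k1': -0.0486, 'rvec': [1.9697, -0.261, 0.1856], 'tvec': [-0.5238, 0.1065, 1.122]}
side [[0.964, -0.098, 0.249, 0.236], [-0.267, -0.388, 0.882, -1.088], [0.01, -0.917, -0.4, 0.552], [0.0, 0.0, 0.0, 1.0]] 0.0 3.6498466
{'fx': 493.999, 'fy': 493.999, 'cx': 244.63, 'cy': 192.0773, 'k1': -0.1829, 'rvec': [2.1953, -2.1609, 0.0832], 'tvec': [-0.0164, 0.549, 1.7265]}
top [[0.016, -0.997, 0.081, 0.408], [-1.0, -0.016, 0.005, -0.016], [-0.004, -0.081, -0.997, 1.765], [0.0, 0.0, 0.0, 1.0]] 0.0 2.5593057
{'fx': 294.874, 'fy': 294.874, 'cx': 259.596, 'cy': 192.5177, 'k1': 0.0167, 'hand_eye': [[0.0011, -0.9466, -0.3225, 0.0844], [1.0, 0.0008, 0.001, 0.0006], [-0.0007, -0.3225, 0.9466, -0.1427], [0.0, 0.0, 0.0, 1.0]]}
wrist [[0.426, 0.857, 0.291, 0.148], [0.905, -0.403, -0.138, 0.511], [-0.001, 0.322, -0.947, 0.373], [0.0, 0.0, 0.0, 1.0]] 0.0 1.2981999
```

View pics/side0.png

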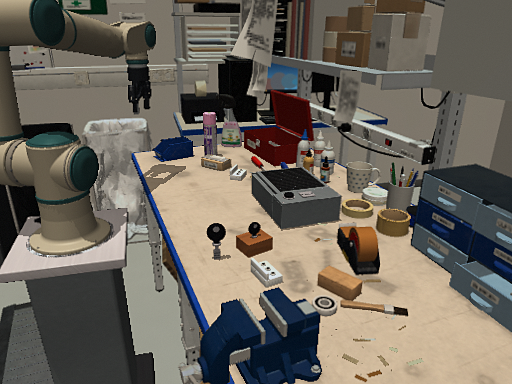

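View pics/top0.png

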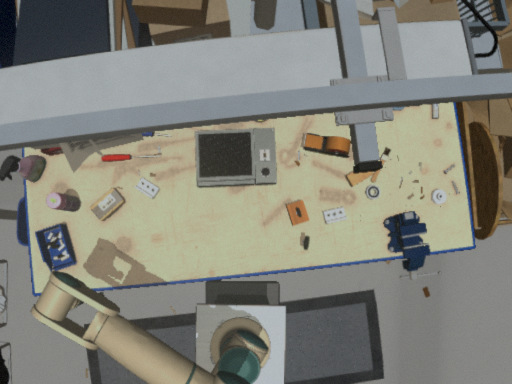

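View pics/wrist0.png

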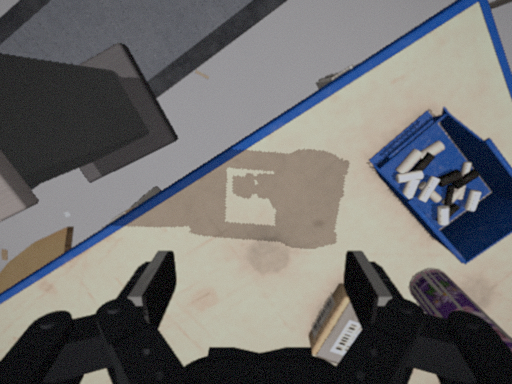

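Run:
```python
from h import *
show('top0','t_a',(85,120,285,250),4)
show('top0','t_b',(260,120,460,250),4)
show('side0','s_a',(190,140,450,310),3)
```

```text
(no output)
```

View pics/t_a.png

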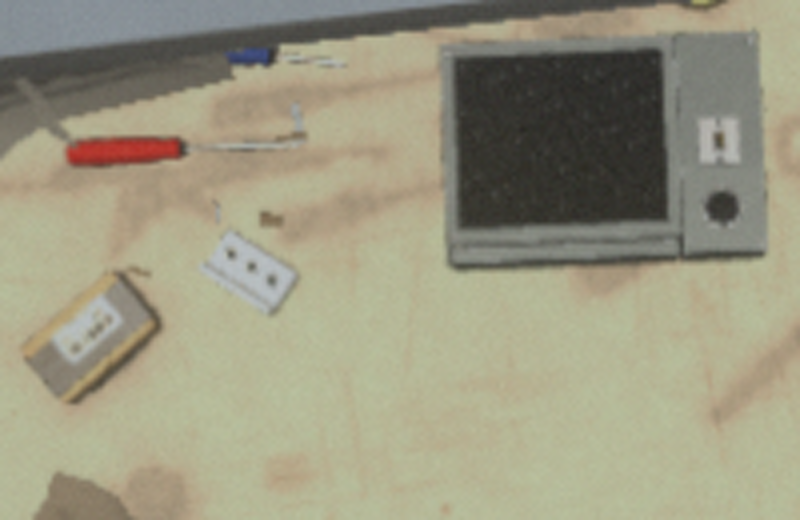

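View pics/t_b.png

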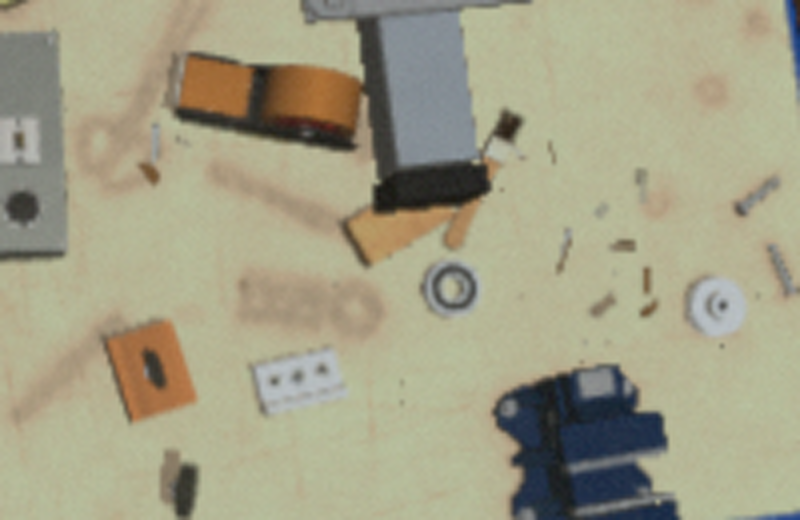

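View pics/s_a.png

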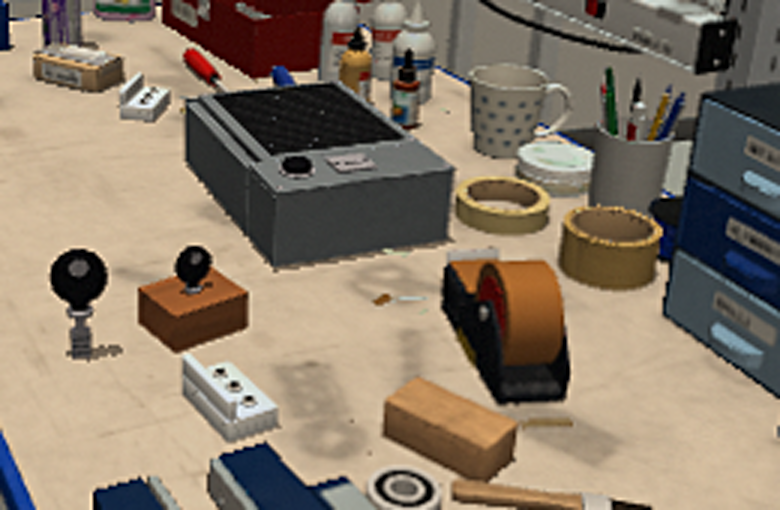

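Run:
```python
from h import *
im,d,T,n=load('top0')
def q(l,uv,z): print(l,np.round(onplane(n,T,[uv],z)[0],4))
A=lambda u,v:(85+u/4-.4,120+v/4-.4); B=lambda u,v:(260+u/4-.4,120+v/4-.4)
q('keyway',A(719,140),.088);q('button',A(722,208),.096)
for c in [(444,45),(755,33),(766,250),(450,262)]: q('chest c',A(*c),.085)
q('stand',B(152,368),.036)
q('bow',B(155,368),.061)
for c in [(105,340),(168,320),(197,400),(135,420)]: q('stand c',B(*c),.036)
q('jigA',A(250,268),.02); q('jigB',B(300,380),.02)
q('redhandle',A(125,150),.012);q('bigkey',B(180,480),.0)
s,ds,Ts,ns=load('side0')
```

```text
keyway [ 0.6739 -0.0737  0.088 ]
button [ 0.6142 -0.0766  0.096 ]
chest c [0.7542 0.1652 0.085 ]
chest c [ 0.7686 -0.1039  0.085 ]
chest c [ 0.58   -0.1151  0.085 ]
chest c [0.5655 0.155  0.085 ]
stand [ 0.4822 -0.1947  0.036 ]
bow [ 0.4812 -0.1947  0.061 ]
stand c [ 0.5062 -0.1531  0.036 ]
stand c [ 0.5246 -0.2084  0.036 ]
stand c [ 0.4547 -0.2345  0.036 ]
stand c [ 0.4365 -0.1802  0.036 ]
jigA [0.5635 0.3413 0.02  ]
jigB [ 0.4741 -0.3285  0.02  ]
redhandle [0.6701 0.4623 0.012 ]
bigkey [ 0.384  -0.2245  0.    ]
```

```bash
python3 -m jog '[[[3.5,-4.6,0],[0,0,2.4],1],[[3.5,-4.6,0],[0,0,2.4],1],[[3.5,-4.6,0],[0,0,2.4],1],[[3.5,-4.6,0],[0,0,2.4],1],[[3.5,-4.6,0],[0,0,2.4],1],[[3.5,-4.6,0],[0,0,2.4],1],[[3.5,-4.6,0],[0,0,2.4],1],[[3.5,-4.6,0],[0,0,2.4],1],[[3.5,-4.6,0],[0,0,2.4],1],[[3.5,-4.6,0],[0,0,2.4],1],[[3.5,-4.6,-0.5],[0,0,2.2],1],[[3.5,-4.4,-0.5],[0,0,2.2],1]]' 40
python3 -m jog '[[[0,0,0],[0,0,0],1],[[0,0,0],[0,0,0],1]]'
python3 - <<'E'
from h import *
snap('wrist','w1');o=ctrl.observe();print(o['tool_pos'],o['joint_pos'],o['t'],R.from_rotvec(o['ee_rot']).as_matrix().round(3).tolist())
E
```

```text
t: 1.65
tool_pos: [0.6448, -0.0769, 0.2208]
ee_rot: [0.088, -3.14, -0.0]
contact_force: [0.9, 0.8, 1.4]
grip_width: 0.0851
t: 1.9
tool_pos: [0.6438, -0.0748, 0.2209]
ee_rot: [0.086, -3.14, -0.001]
contact_force: [-0.4, -0.4, 0.2]
grip_width: 0.0855
[ 0.64373094 -0.07430263  0.22171919] [-1.72040297e-01  4.08477222e-01  1.00697725e+00  3.48155078e-04
  1.72589135e+00 -1.79830593e+00] 1.95 [[-0.998, -0.055, 0.0], [-0.055, 0.998, 0.0], [-0.0, 0.0, -1.0]]
```

View pics/w1.png

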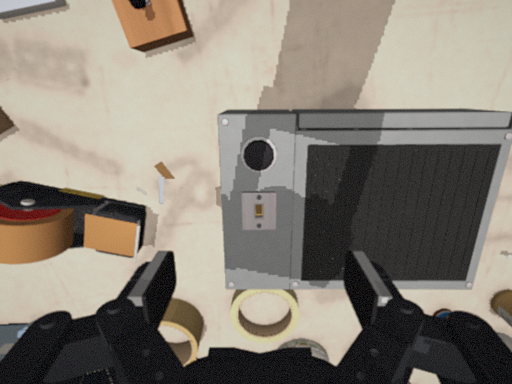

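Run:
```python
from h import *
show('w1','w1z',(215,105,315,295),4)
im,d,T,n=load('w1')
g=cv2.cvtColor(im,cv2.COLOR_RGB2GRAY)
for nm,box,z,th in (('slot',(248,200,270,222),.088,110),('button',(240,136,278,174),.096,45)):
    x0,y0,x1,y1=box;c=im[y0:y1,x0:x1].astype(int);m=g[y0:y1,x0:x1]<th
    nl,lab,st,ce=cv2.connectedComponentsWithStats(m.astype(np.uint8));k=1+np.argmax(st[1:,4])
    print(nm,st[k],ce[k]+[x0,y0],onplane(n,T,[ce[k]+[x0,y0]],z).round(4))
print(g[200:223,250:269])
P=cloud(n,T,d);print(P[205:218:6,245:275:5,:].round(4).tolist())
```

```text
slot [ 7  4  7 10 64] [258.1875   208.453125] [[ 0.6706 -0.0733  0.088 ]]
button [  4   5  29  29 523] [256.01720841 154.60611855] [[ 0.6144 -0.0783  0.096 ]]
[[148 147 145 149 148 145 150 146 141 145 149 149 153 148 147 148 152 148
  149]
 [148 148 145 149 148 145 148 145 151 151 151 153 151 150 149 148 147 148
  148]
 [149 149 148 147 144 145 148 146 149 150 148 148 147 146 145 147 148 150
  149]
 [148 147 147 141 136 133 130 136 133 135 135 134 137 140 149 148 145 150
  144]
 [150 145 148 141 132 118 107 107 108 105 100 113 124 131 143 147 144 152
  146]
 [148 147 145 141 125 105  87  82  84  81  78  93 121 127 144 149 151 146
  146]
 [149 143 145 139 127 106  82  74  75  78  81  90 127 130 144 149 147 149
  147]
 [148 144 145 141 125 102  79  83  81  80  74  92 127 129 145 148 145 149
  146]
 [148 148 146 144 121 107  84  78  76  80  75  93 124 132 142 146 148 146
  145]
 [149 145 144 142 125 107  85  77  77  77  78  91 123 130 137 147 144 146
  148]
 [146 150 142 142 126 115  89  74  81  79  73  92 128 127 142 146 147 147
  146]
 [149 148 148 139 128 118  88  80  80  78  80  88 
[... 707 characters left out ...]
1 145 148 145 146 145 143 146 146 144 141 148
  147]
 [146 145 141 144 142 140 142 142 149 146 146 144 147 147 148 143 142 145
  141]
 [147 143 142 145 142 143 141 145 146 141 146 146 145 145 144 146 143 145
  144]]
[[[0.6681, -0.0867, 0.0867], [0.6677, -0.0817, 0.0871], [0.671, -0.0766, 0.078], [0.6804, -0.0708, 0.053], [0.6669, -0.0666, 0.087], [0.6664, -0.0616, 0.0876]], [[0.6742, -0.0864, 0.0877], [0.6742, -0.0814, 0.0871], [0.6775, -0.0762, 0.0785], [0.6801, -0.0708, 0.0714], [0.6729, -0.0663, 0.0884], [0.6731, -0.0611, 0.087]], [[0.6801, -0.0861, 0.0895], [0.6802, -0.081, 0.0886], [0.6807, -0.076, 0.0868], [0.6807, -0.0709, 0.086], [0.6791, -0.0659, 0.0892], [0.6792, -0.0608, 0.0882]]]
```

View pics/w1z.png

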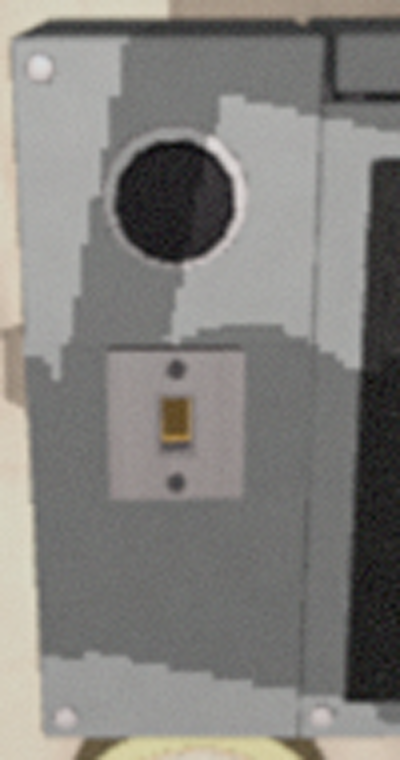

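```bash
python3 -m jog '[[[-4,-3,0],[0,0,4.5],1],[[-4,-3,0],[0,0,4.5],1],[[-4,-3,0],[0,0,4.5],1],[[-2,-2,-1],[0,0,4.5],1],[[0,0,-2],[0,0,0],1],[[0,0,-2],[0,0,0],1],[[0,0,0],[0,0,0],1],[[0,0,0],[0,0,0],1]]'
python3 - <<'E'
from h import *
snap('wrist','w2');o=ctrl.observe();print(o['tool_pos'],o['joint_pos'],o['t'],R.from_rotvec(o['ee_rot']).as_matrix().round(3).tolist())
E
```

```text
t: 2.95
tool_pos: [0.5044, -0.1846, 0.1729]
ee_rot: [-0.578, 3.086, -0.002]
contact_force: [-0.6, 0.6, -0.5]
grip_width: 0.0853
[ 0.504505   -0.18481981  0.17297186] [-4.19934640e-01  1.09644213e-01  1.45633774e+00  9.00031318e-05
  1.57311472e+00 -2.36055506e+00] 3.0 [[-0.932, -0.361, 0.002], [-0.361, 0.932, -0.001], [-0.002, -0.002, -1.0]]
```

View pics/w2.png

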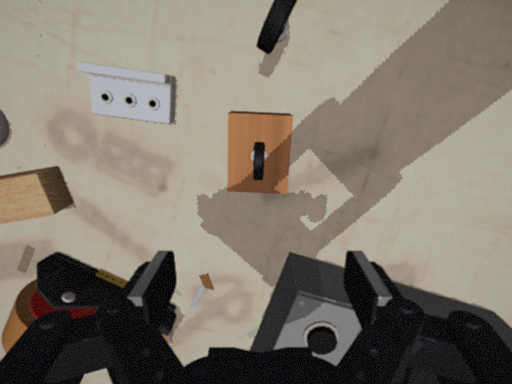

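Run:
```python
from h import *
im,d,T,n=load('w1')
print('slot',onplane(n,T,[(258.3,210.9)],.088).round(4))
g=cv2.cvtColor(im,cv2.COLOR_RGB2GRAY)
m=(g[130:180,235:285]<60).astype(np.uint8)
cs,_=cv2.findContours(m,0,1);c=max(cs,key=cv2.contourArea);(e,ax,a)=cv2.fitEllipse(c);print('btn',e,ax);print(onplane(n,T,[(e[0]+235,e[1]+130)],.096).round(4))
im,d,T,n=load('w2')
hsv=cv2.cvtColor(im,cv2.COLOR_RGB2HSV)
sub=hsv[105:200,220:300];print(hsv[180,235],hsv[120,250],hsv[180,215])
m=((sub[...,0]<13)&(sub[...,1]>110)).astype(np.uint8)
m=cv2.morphologyEx(m,cv2.MORPH_CLOSE,np.ones((9,9)))
cs,_=cv2.findContours(m,0,1);c=max(cs,key=cv2.contourArea);r=cv2.minAreaRect(c)
print(r); bp=cv2.boxPoints(r)+[220,105];print(bp)
show('w2','w2z',(215,100,305,205),6)
print(onplane(n,T,bp,.036).round(4))
g=cv2.cvtColor(im,cv2.COLOR_RGB2GRAY)
m=(g[130:190,240:280]<45).astype(np.uint8)
cs,_=cv2.findContours(m,0,1);c=max(cs,key=cv2.contourArea);print(cv2.minAreaRect(c),cv2.boundingRect(c),cv2.boundingRect(np.array(c))); r=cv2.minAreaRect(c)
P=cloud(n,T,d)
for v in range(140,182,3): print(v,[P[v,u].round(4).tolist() for u in (256,259,262)])
```

```text
slot [[ 0.6733 -0.073   0.088 ]]
btn (23.16274642944336, 24.778291702270508) (27.93082046508789, 28.602054595947266)
[[ 0.6144 -0.0763  0.096 ]]
[ 13 145 163] [ 13 143 164] [ 16  43 180]
((38.38653564453125, 47.26932907104492), (63.62052536010742, 79.6005630493164), 2.862405300140381)
[[224.62843132 190.431427  ]
 [228.60349083 110.93017483]
 [292.14463806 114.10723114]
 [288.16957855 193.60848236]]
[[ 0.5258 -0.2123  0.036 ]
 [ 0.452  -0.2339  0.036 ]
 [ 0.4335 -0.1787  0.036 ]
 [ 0.5059 -0.1518  0.036 ]]
((18.438701629638672, 30.593799591064453), (9.9926118850708, 37.126399993896484), 2.2025980949401855) (13, 12, 12, 38) (13, 12, 12, 38)
140 [[0.4676, -0.201, 0.0355], [0.4665, -0.1984, 0.0364], [0.4653, -0.1959, 0.0372]]
143 [[0.4657, -0.2014, 0.0644], [0.4648, -0.199, 0.0641], [0.4639, -0.1966, 0.0637]]
146 [[0.4672, -0.2008, 0.0696], [0.4662, -0.1985, 0.0699], [0.4653, -0.1961, 0.0699]]
149 [[0.469, -0.2, 0.0728], [0.4681, -0.1977, 0.0729], [0.4672, -0.1954, 0.0726]]
152 [[0.4711, -0.1992, 0.0742], [0.4702, -0.1969, 0.0738], [0.4693, -0.1946, 0.0738]]
155 [[0.4731, -0.1984, 0.0756], [0.4723, -0.1961, 0.0754], [0.4714, -0.1938, 0.075]]
158 [[0.475, -0.1977, 0.0779], [0.4742, -0.1953, 0.0773], [0.4734, -0.193, 0.0769]]
161 [[0.4772, -0.1968, 0.0786], [0.4762, -0.1946, 0.079], [0.4756, -0.1921, 0.0775]]
164 [[0.4796, -0.1959, 0.0781], [0.479, -0.1935, 0.0771], [0.4778, -0.1913, 0.0782]]
167 [[0.4823, -0.1949, 0.0766], [0.4813, -0.1926, 0.077], [0.4802, -0.1904, 0.0781]]
170 [[0.4842, -0.1941, 0.0787], [0.4833, -0.1918, 0.0788], [0.4829, -0.1893, 0.0769]]
173 [[0.4874, -0.1929, 0.0758], [0.4867, -0.1905, 0.075], [0.4857, -0.1882, 0.0752]]
176 [[0.4901, -0.1919, 0.0749], [0.4894, -0.1894, 0.0738], [0.4883, -0.1871, 0.0745]]
179 [[0.4938, -0.1905, 0.0703], [0.4932, -0.188, 0.069], [0.4917, -0.1858, 0.0711]]
```

View pics/w2z.png

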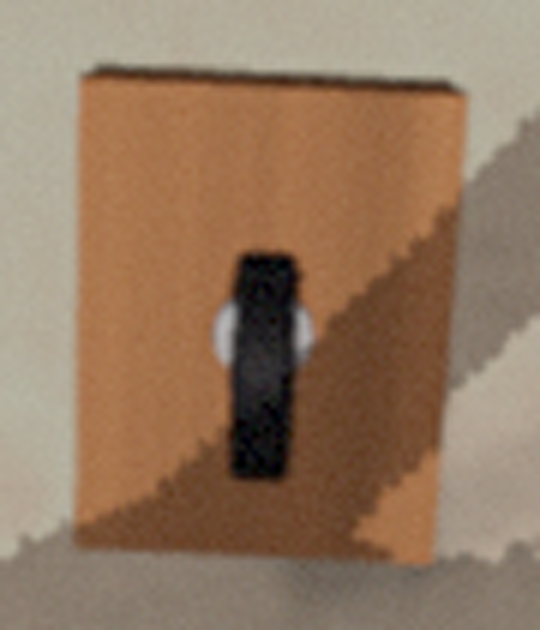

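Run:
```python
from h import *
im,d,T,n=load('w2')
z=lambda *p:np.array([(215+a/6-.42,100+b/6-.42) for a,b in p])
c=onplane(n,T,z((83,80),(465,94),(434,562),(77,547)),.036);print(c.round(4),c.mean(0).round(4))
print(np.linalg.norm(np.diff(c,axis=0),axis=1))
print('collar',onplane(n,T,z((263,333)),.040).round(4),'bow lat at .078',onplane(n,T,z((263,365)),.078).round(4))
# bow point cloud, extents along yaw
P=cloud(n,T,d);g=cv2.cvtColor(im,cv2.COLOR_RGB2GRAY)
m=np.zeros(g.shape,bool);m[138:186,245:275]=True;m&=(g<45)&(P[...,2]>.055);Q=P[m]
yaw=np.degrees(np.arctan2(*np.linalg.svd((Q-Q.mean(0))[:,:2],full_matrices=False)[2][0][::-1]));print('yaw',yaw,len(Q))
a=np.radians(21.3);ex=np.array([np.cos(a),np.sin(a)]);ey=np.array([-ex[1],ex[0]])
u=Q[:,:2]@ex;v=Q[:,:2]@ey;print(np.percentile(u,[1,99]),np.percentile(v,[1,50,99]))
uc=np.percentile(u,[1,99]).mean();vc=np.percentile(v,[1,99]).mean();print('c',uc*ex+vc*ey)
# fit circle in u,z
A=np.c_[2*u,2*Q[:,2],np.ones(len(u))];s=np.linalg.lstsq(A,u**2+Q[:,2]**2,rcond=None)[0];print('circ u,z',s[:2],np.sqrt(s[2]+s[0]**2+s[1]**2),s[0]*ex+vc*ey)
```

```text
[[ 0.4537 -0.2335  0.036 ]
 [ 0.4344 -0.1783  0.036 ]
 [ 0.506  -0.1531  0.036 ]
 [ 0.5251 -0.2096  0.036 ]] [ 0.4798 -0.1936  0.036 ]
[0.0584289  0.07583369 0.05963363]
collar [[ 0.4794 -0.194   0.04  ]] bow lat at .078 [[ 0.4761 -0.1951  0.078 ]]
yaw 18.988532769132775 321
[0.36067788 0.39097782] [-0.35913558 -0.35429171 -0.35089755]
c [ 0.47911572 -0.19424589]
circ u,z [0.3766812  0.06181707] 0.01603757260546567 [ 0.47991077 -0.19393591]
```

Run:
```python
from h import *
im,d,T,n=load('w2');P=cloud(n,T,d);g=cv2.cvtColor(im,cv2.COLOR_RGB2GRAY)
m=np.zeros(g.shape,bool);m[0:60,250:300]=True;m&=(P[...,2]>.03);Q=P[m];print(len(Q),Q.min(0),Q.max(0))
im,d,T,n=load('side0');P=cloud(n,T,d)
Q=P[222:262,205:228].reshape(-1,3);Q=Q[(Q[:,2]>.02)&(Q[:,0]<.55)];print(len(Q),np.nanmin(Q,0),np.nanmax(Q,0))
```

```text
1229 [ 0.35970016 -0.23028163  0.04407258] [ 0.3998062  -0.20879242  0.10158288]
346 [ 0.35272126 -0.23392671  0.02007502] [ 0.3973151  -0.2156489   0.10099638]
```

```bash
python3 -m jog '[[[-2.49,-0.91,0],[0,0,-2.2],1],[[0,0,-3],[0,0,0],1],[[0,0,-4],[0,0,0],1],[[0,0,-3],[0,0,0],1],[[0,0,-2],[0,0,0],1],[[0,0,-0.75],[0,0,0],1],[[0,0,0],[0,0,0],1],[[0,0,0],[0,0,0],1]]'
python3 - <<'E'
from h import *
o=ctrl.observe();print(o['tool_pos'],o['t'],R.from_rotvec(o['ee_rot']).as_matrix().round(3).tolist())
snap('wrist','w3')
E
```

```text
t: 4.0
tool_pos: [0.4799, -0.1945, 0.0452]
ee_rot: [-0.517, 3.097, -0.002]
contact_force: [0.1, 0.7, 0.7]
grip_width: 0.0852
[ 0.47986112 -0.19454781  0.04520593] 4.0 [[-0.946, -0.325, 0.002], [-0.325, 0.946, -0.001], [-0.002, -0.002, -1.0]]
```

View pics/w3.png

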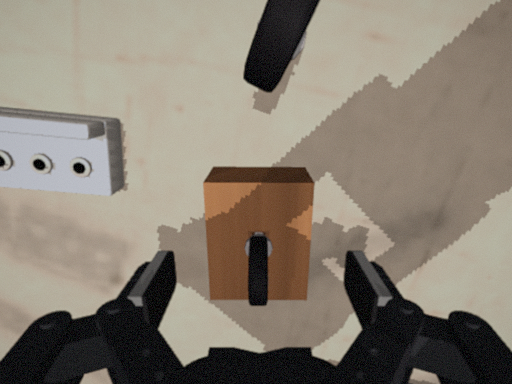

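```bash
python3 -m jog '[[[0,0,0],[0,0,0],0.4],[[0,0,0],[0,0,0],0],[[0,0,0],[0,0,0],0],[[0,0,0],[0,0,0],0],[[0,0,0],[0,0,0],0],[[0,0,0],[0,0,0],0],[[0,0,0],[0,0,0],0]]' 50
python3 - <<'E'
from h import *
o=ctrl.observe();print(o['tool_pos'],o['t'],o['contact_force'],o['ft_torque'],o['grip_width'])
snap('wrist','w4')
E
```

```text
t: 4.92
tool_pos: [0.4792, -0.1943, 0.0439]
ee_rot: [-0.517, 3.099, -0.0]
contact_force: [-0.5, -0.5, 0.9]
grip_width: 0.0083
[ 0.47915419 -0.19431165  0.04391328] 4.925 [-0.49906717 -0.54485119  0.92750876] [-0.05208431  0.02063971  0.03677028] 0.008325503788364236
```

View pics/w4.png

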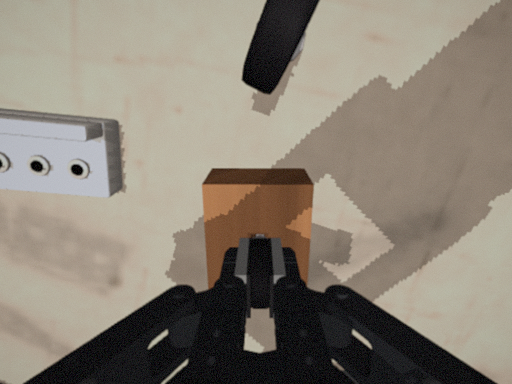

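```bash
python3 -m jog '[[[0,0,1],[0,0,0],0],[[0,0,2],[0,0,0],0],[[0,0,3],[0,0,0],0],[[0,0,4],[0,0,0],0],[[3,2,1],[0,0,-2.5],0],[[4,2.5,0],[0,0,-3.4],0],[[4,2.5,0],[0,0,-3.4],0],[[4,2.5,0],[0,0,-3.4],0],[[3,2,0],[0,0,-2.2],0],[[1.37,0.59,0],[0,0,-1],0],[[0,0,0],[0,0,0],0],[[0,0,0],[0,0,0],0]]'
python3 - <<'E'
from h import *
o=ctrl.observe();print(o['tool_pos'],o['t'],o['contact_force'],o['ft_torque'],o['grip_width'],R.from_rotvec(o['ee_rot']).as_matrix().round(3).tolist())
snap('wrist','w5');snap('side','s5')
show('side0','x',(0,0,10,10));show('s5','s5z',(240,140,360,240),6)
show('w5','w5z',(210,130,310,260),5)
E
```

```text
t: 6.48
tool_pos: [0.6723, -0.0737, 0.154]
ee_rot: [0.083, -3.14, -0.0]
contact_force: [0.5, -0.1, -1.3]
grip_width: 0.0083
[ 0.67226235 -0.07371552  0.15401239] 6.475 [ 0.49202494 -0.14677647 -1.34740694] [ 0.0154835   0.02458436 -0.01185353] 0.008252126326131634 [[-0.999, -0.053, -0.0], [-0.053, 0.999, 0.0], [0.0, 0.0, -1.0]]
```

View pics/w5.png

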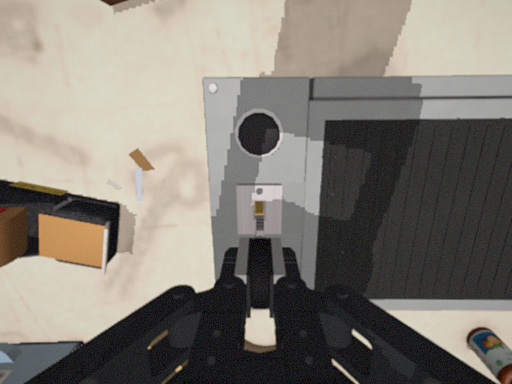

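View pics/s5z.png

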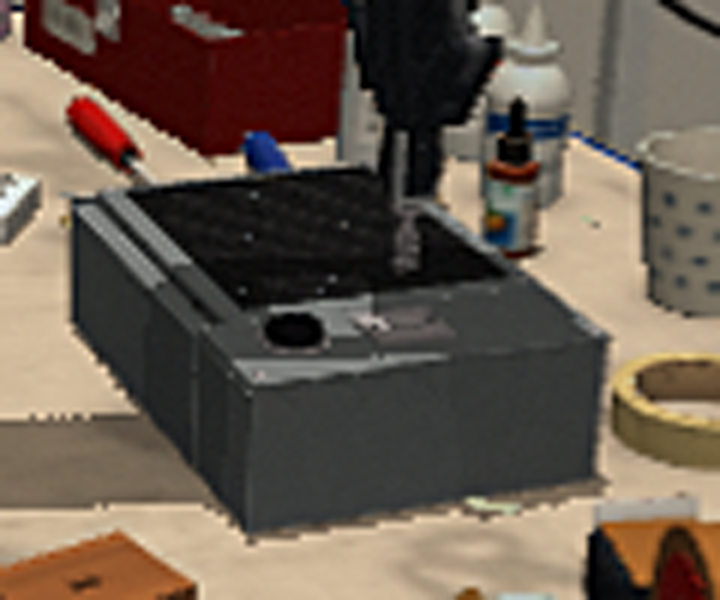

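View pics/w5z.png

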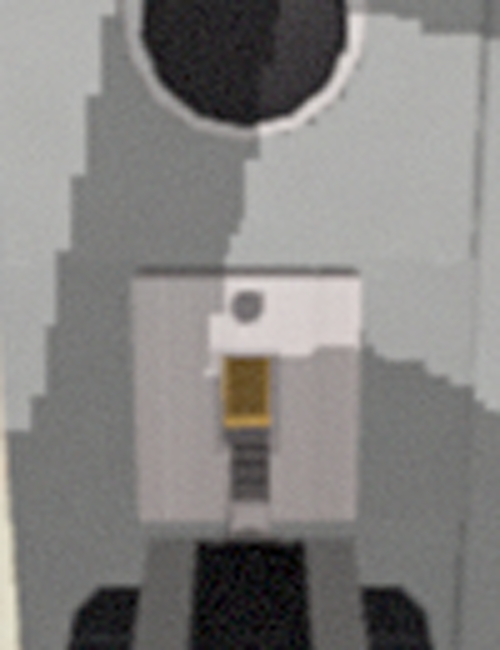

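Run:
```python
from h import *
im,d,T,n=load('w5');z=lambda *p:np.array([(210+a/5-.4,130+b/5-.4) for a,b in p])
a=np.radians(3.1);ex=np.array([np.cos(a),np.sin(a),0])
s=onplane(n,T,z((246,355)),.088)[0]+.0072*ex
k=onplane(n,T,z((249.5,431)),.1155)[0]+.006*ex
print('slot',s.round(4),'key',k.round(4),'tcp',T[:3,3])
pl=onplane(n,T,z((135,273),(360,272),(355,520),(140,520)),.088);print(pl.round(4),pl.mean(0))
g=cv2.cvtColor(im,cv2.COLOR_RGB2GRAY);print(g[196:234,252:268])
```

```text
slot [ 0.6731 -0.0729  0.088 ] key [ 0.6725 -0.0724  0.1155] tcp [ 0.58841358 -0.07714349  0.29677412]
[[ 0.6538 -0.0904  0.088 ]
 [ 0.6519 -0.0571  0.088 ]
 [ 0.6926 -0.0547  0.088 ]
 [ 0.6944 -0.0884  0.088 ]] [ 0.67316621 -0.07267231  0.088     ]
[[203 207 204 207 206 209 215 212 208 210 211 208 210 206 208 208]
 [201 209 204 205 205 208 211 211 208 208 210 209 207 208 207 208]
 [200 205 203 204 206 209 208 209 210 208 210 211 209 207 209 207]
 [191 197 195 198 198 201 203 201 202 202 201 200 200 203 206 210]
 [178 179 174 172 170 175 176 176 177 177 175 178 179 180 199 204]
 [171 171 151 121 113 116 114 115 115 113 116 131 132 142 165 169]
 [175 170 150 110  83  76  74  81  81  81  86 106 123 130 145 153]
 [179 172 148 108  80  84  83  79  83  83  88 111 125 135 149 155]
 [186 170 143 109  82  82  86  87  87  81  87 111 123 133 150 155]
 [157 144 138 110  89  84  82  83  79  89  95 109 126 133 149 154]
 [144 128 134 113  85  77  77  82  82  85  87 112 127 134 147 153]
 [145 133 134 105  82  81  83  83  85  82  89 114 120 129 152 152]
 [145 136 132 111  91  82  85  88  85  82  88 
[... 996 characters left out ...]
  74  69  94 145 155 151 151]
 [152 151 152 132  93  75  84  78  78  81  78  96 145 152 153 148]
 [150 150 148 139  96  75  72  68  74  74  68  93 146 151 153 151]
 [148 151 146 135  93  66  64  69  67  64  65  92 145 154 151 150]
 [150 153 147 133  93  77  84  80  79  76  79  97 143 157 152 149]
 [150 149 145 128  96  77  77  80  80  79  80  99 143 152 152 152]
 [148 147 149 127  98  80  87  93  89  90  86  97 141 153 151 152]
 [149 151 148 132 119 116 118 116 120 122 117 116 144 148 151 148]
 [153 148 141 132 132 139 142 143 141 143 142 140 149 156 153 148]
 [148 150 145 127 130 143 147 149 149 153 150 143 145 155 149 153]
 [149 146 140 124 127 146 149 150 150 149 150 141 145 148 146 149]]
```

Run:
```python
from h import *
im,d,T,n=load('w5')
a=np.radians(3.1);ex=np.array([np.cos(a),np.sin(a),0])
for v in (218,218.7,219.2):
  for z in (.1145,.116):print(v,z,(onplane(n,T,[(259.6,v)],z)[0]+.006*ex).round(4))
print(onplane(n,T,[(258.9,200.7)],.088)[0]+.0072*ex)
```

```text
218 0.1145 [ 0.6745 -0.0723  0.1145]
218 0.116 [ 0.6738 -0.0723  0.116 ]
218.7 0.1145 [ 0.675  -0.0722  0.1145]
218.7 0.116 [ 0.6743 -0.0723  0.116 ]
219.2 0.1145 [ 0.6754 -0.0722  0.1145]
219.2 0.116 [ 0.6747 -0.0722  0.116 ]
[ 0.67316181 -0.07282119  0.088     ]
```

```bash
python3 -m jog '[[[-0.1,-0.05,-1],[0,0,0],0],[[0,0,-1.3],[0,0,0],0],[[0,0,0],[0,0,0],0],[[0,0,0],[0,0,0],0]]'
python3 - <<'E'
from h import *
o=ctrl.observe();print(o['tool_pos'],o['t'],o['contact_force'],o['grip_width'])
snap('wrist','w6')
show('w6','w6z',(220,150,300,260),6)
E
```

```text
t: 7.08
tool_pos: [0.6718, -0.0739, 0.1307]
ee_rot: [0.084, -3.14, -0.0]
contact_force: [-0.3, 0.4, -0.1]
grip_width: 0.0083
[ 0.67175911 -0.07385814  0.13074491] 7.075 [-0.2919413   0.37966209 -0.0758574 ] 0.00826869822788914
```

View pics/w6z.png

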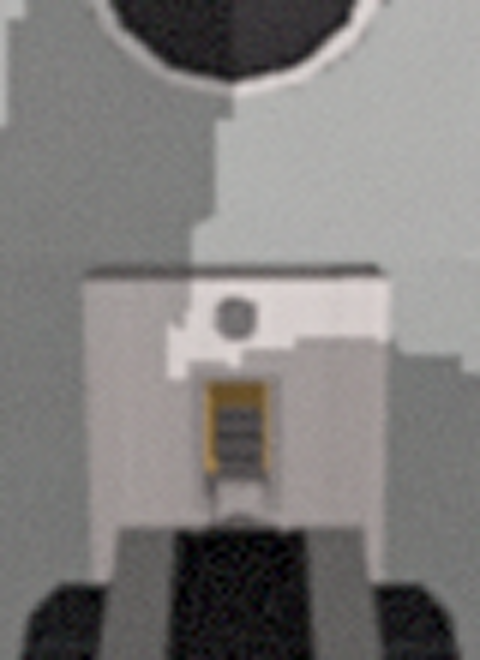

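```bash
python3 -m jog '[[[0,-0.03,-0.4],[0,0,0],0],[[0,0,-0.6],[0,0,0],0],[[0,0,-0.6],[0,0,0],0],[[0,0,-0.6],[0,0,0],0],[[0,0,0],[0,0,0],0]]'
```

```text
t: 7.75
tool_pos: [0.6719, -0.0741, 0.1081]
ee_rot: [-0.084, 3.14, 0.0]
contact_force: [3.2, -0.1, -2.6]
grip_width: 0.0085
```

```bash
python3 -m jog '[[[0.04,0,-0.4],[0,0,0],0],[[0,0,-0.5],[0,0,0],0],[[0,0,-0.3],[0,0,0],0],[[0,0,0],[0,0,0],0]]'
```

```text
t: 8.25
tool_pos: [0.6721, -0.0742, 0.0966]
ee_rot: [0.083, -3.14, -0.0]
contact_force: [2.7, -0.6, -0.9]
grip_width: 0.0082
```

```bash
python3 -m jog '[[[0.02,0,-0.1],[0,0,0],0],[[0,0,-0.1],[0,0,0],0],[[0,0,0],[0,0,0],0]]'
python3 - <<'E'
from h import *
snap('wrist','w7');snap('side','s7')
show('w7','w7z',(220,150,300,260),6);show('s7','s7z',(260,120,360,220),6)
E
```

```text
t: 8.62
tool_pos: [0.6727, -0.0742, 0.096]
ee_rot: [-0.083, 3.139, -0.0]
contact_force: [-1.6, 1.5, 5.5]
grip_width: 0.0084
```

View pics/w7z.png

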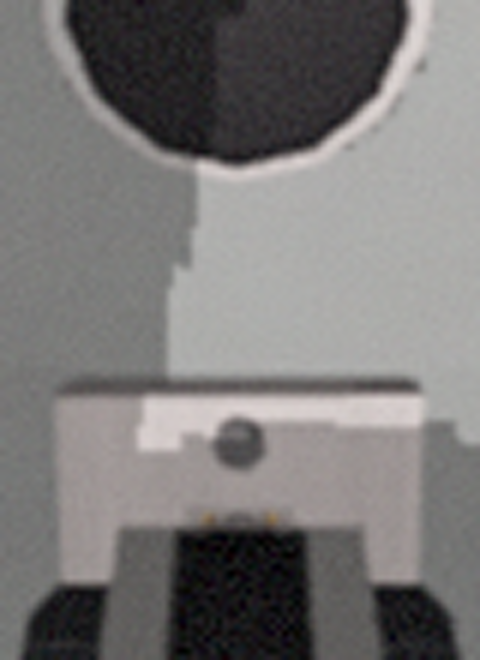

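View pics/s7z.png

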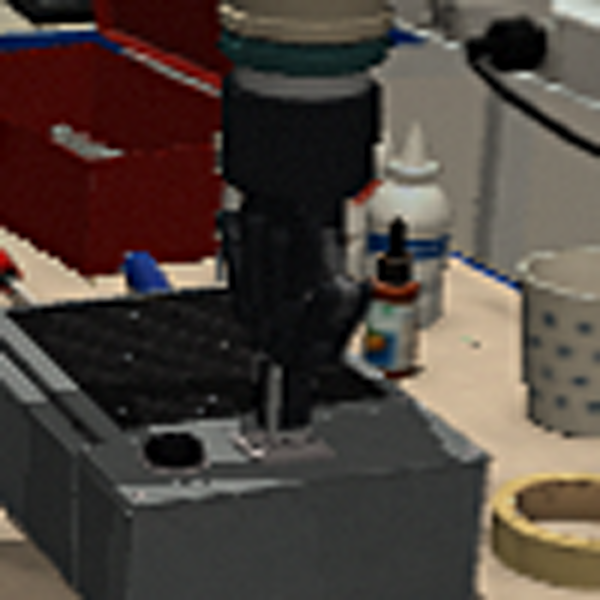

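```bash
python3 -m jog '[[[0,0,0],[0,0,-10],0],[[0,0,0],[0,0,-10],0],[[0,0,0],[0,0,-10],0],[[0,0,0],[0,0,0],0]]' 80;  python3 -c "
from h import *
o=ctrl.observe();print(o['contact_force'],o['ft_torque'],o['joint_pos'])"
```

```text
t: 9.22
tool_pos: [0.6731, -0.0736, 0.0961]
ee_rot: [0.732, 3.053, 0.002]
contact_force: [-0.6, 2.1, 6.5]
grip_width: 0.0077
[-0.56008109  2.10137035  6.47065701] [ 4.74682410e-01 -6.44796978e-02 -3.15122237e-04] [-1.63907788e-01  5.51953896e-01  1.06792382e+00  1.09568062e-03
  1.51948335e+00 -1.26401556e+00]
```

```bash
python3 -m jog '[[[0,0,0],[0,0,-10],0],[[0,0,0],[0,0,-10],0],[[0,0,0],[0,0,-10],0],[[0,0,0],[0,0,-10],0],[[0,0,0],[0,0,-10],0],[[0,0,0],[0,0,0],0]]';  python3 -c "
from h import *
o=ctrl.observe();print(o['contact_force'],o['ft_torque'],o['joint_pos'])"
python3 -m jog '[[[0,0,0],[0,0,-3],0],[[0,0,0],[0,0,0],0],[[0,0,0],[0,0,0],0]]';  python3 -c "
from h import *
o=ctrl.observe();print(o['contact_force'],o['ft_torque'],o['joint_pos'])"
```

```text
t: 9.98
tool_pos: [0.6737, -0.0731, 0.0962]
ee_rot: [1.953, 2.458, 0.006]
contact_force: [4.3, 3.1, 4.1]
grip_width: 0.0079
[4.3316211  3.09922405 4.12221886] [ 0.71283861 -0.67575357  0.04355645] [-0.16337091  0.55206714  1.06748808  0.00198673  1.51788237 -0.39145655]
t: 10.35
tool_pos: [0.6738, -0.0731, 0.0962]
ee_rot: [2.014, 2.408, 0.006]
contact_force: [4.5, 3.2, 4.4]
grip_width: 0.0077
[4.45646792 3.19083354 4.42413511] [ 0.68851043 -0.84145967  0.02285348] [-0.1634291   0.55210916  1.06745025  0.00200324  1.51769965 -0.3410483 ]
```

```bash
python3 -m jog '[[[0,0,0],[0,0,-2.5],0],[[0,0,0],[0,0,0],0],[[0,0,0],[0,0,0],0]]';  python3 -c "
from h import *
o=ctrl.observe();print(o['contact_force'],o['ft_torque'],o['joint_pos'][5])"
python3 -m jog '[[[0,0,0],[0,0,-2.5],0],[[0,0,0],[0,0,0],0],[[0,0,0],[0,0,0],0]]';  python3 -c "
from h import *
o=ctrl.observe();print(o['contact_force'],o['ft_torque'],o['joint_pos'][5])
snap('wrist','w8')"
```

```text
t: 10.72
tool_pos: [0.6738, -0.0731, 0.0962]
ee_rot: [2.066, 2.363, 0.006]
contact_force: [4.7, 3.8, 4.1]
grip_width: 0.008
[4.67318212 3.76135768 4.10585699] [ 0.69172752 -0.8676671   0.10271412] -0.29756938460246724
t: 11.1
tool_pos: [0.6739, -0.0732, 0.0962]
ee_rot: [2.117, 2.318, 0.006]
contact_force: [5.3, 3.5, 3.2]
grip_width: 0.0078
[5.3313961  3.48437413 3.22771405] [ 0.66341057 -0.9294847   0.33165948] -0.2540900502069228
```

View pics/w8.png

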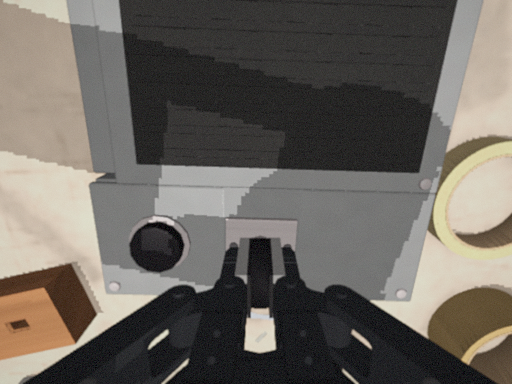

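```bash
python3 -m jog '[[[0,0,0],[0,0,10],0],[[0,0,0],[0,0,10],0],[[0,0,0],[0,0,10],0],[[0,0,0],[0,0,10],0],[[0,0,0],[0,0,10],0],[[0,0,0],[0,0,10],0],[[0,0,0],[0,0,10],0],[[0,0,0],[0,0,10],0],[[0,0,0],[0,0,8],0],[[0,0,0],[0,0,0],0],[[0,0,0],[0,0,0],0]]';  python3 -c "
from h import *
o=ctrl.observe();print(o['contact_force'],o['ft_torque'],o['joint_pos'][5])"
python3 -m jog '[[[0,0,0],[0,0,4],0],[[0,0,0],[0,0,3],0],[[0,0,0],[0,0,0],0],[[0,0,0],[0,0,0],0]]';  python3 -c "
from h import *
o=ctrl.observe();print(o['contact_force'],o['ft_torque'],o['joint_pos'][5])"
```

```text
t: 12.52
tool_pos: [0.6731, -0.0742, 0.0963]
ee_rot: [-0.085, 3.138, -0.001]
contact_force: [-0.5, 0.2, 6.8]
grip_width: 0.0079
[-0.4639116   0.18524267  6.83167423] [ 0.07322474 -0.07710168  0.03176138] -1.7896661743698448
t: 13.02
tool_pos: [0.6731, -0.0744, 0.0963]
ee_rot: [-0.277, 3.127, -0.001]
contact_force: [-0.6, 0.3, 5.5]
grip_width: 0.0083
[-0.59866933  0.2588622   5.53904602] [-0.03796689 -0.04962576 -0.00341448] -1.9118099932812962
```

```bash
python3 -m jog '[[[0,0,0],[0,0,2],0],[[0,0,0],[0,0,0],0],[[0,0,0],[0,0,0],0]]';  python3 -c "
from h import *
o=ctrl.observe();print(o['contact_force'],o['ft_torque'],o['joint_pos'][5])"
```

```text
t: 13.4
tool_pos: [0.6731, -0.0744, 0.0963]
ee_rot: [-0.331, 3.121, -0.001]
contact_force: [1.4, 0.4, 5.6]
grip_width: 0.0077
[1.3523929  0.37586393 5.59039865] [ 0.038864   -0.08837415 -0.08953226] -1.9466683993792444
```

```bash
python3 -m jog '[[[0,0,0],[0,0,-6],0],[[0,0,0],[0,0,-3],0],[[0,0,0.2],[0,0,0],0],[[0,0,0.3],[0,0,0],0],[[0,0,0.3],[0,0,0],0],[[0,0,0],[0,0,0],0]]';  python3 -c "
from h import *
o=ctrl.observe();print(o['contact_force'],o['ft_torque'],o['joint_pos'][5])"
```

```text
t: 14.15
tool_pos: [0.6723, -0.0742, 0.103]
ee_rot: [0.084, -3.14, -0.0]
contact_force: [-0.2, 0.6, -0.9]
grip_width: 0.0076
[-0.20516832  0.55018309 -0.85962608] [-0.0324478  -0.00392261  0.00981806] -1.7887402899977665
```

```bash
python3 -m jog '[[[0,0,1.1],[0,0,0],0],[[0,0,2],[0,0,0],0],[[0,0,2],[0,0,0],0],[[-3,-2,0],[0,0,2.5],0],[[-4,-2.5,0],[0,0,3.4],0],[[-4,-2.5,0],[0,0,3.4],0],[[-4,-2.5,0],[0,0,3.4],0],[[-3,-2,-1],[0,0,2.2],0],[[-1.33,-0.51,-2],[0,0,1],0],[[0,0,-3],[0,0,0],0],[[0,0,-0.5],[0,0,0],0],[[0,0,0],[0,0,0],0]]'
python3 - <<'E'
from h import *
o=ctrl.observe();print(o['tool_pos'],o['t'],o['contact_force'],o['grip_width'],R.from_rotvec(o['ee_rot']).as_matrix().round(3).tolist())
snap('wrist','w9')
show('w9','w9z',(200,150,320,270),5)
E
```

```text
t: 15.65
tool_pos: [0.4797, -0.1944, 0.0902]
ee_rot: [-0.517, 3.098, -0.001]
contact_force: [-0.7, 0.8, -0.6]
grip_width: 0.008
[ 0.47965645 -0.19440118  0.09018395] 15.65 [-0.66618723  0.75893185 -0.5677338 ] 0.008004058507133757 [[-0.946, -0.325, 0.001], [-0.325, 0.946, -0.0], [-0.001, -0.001, -1.0]]
```

View pics/w9z.png

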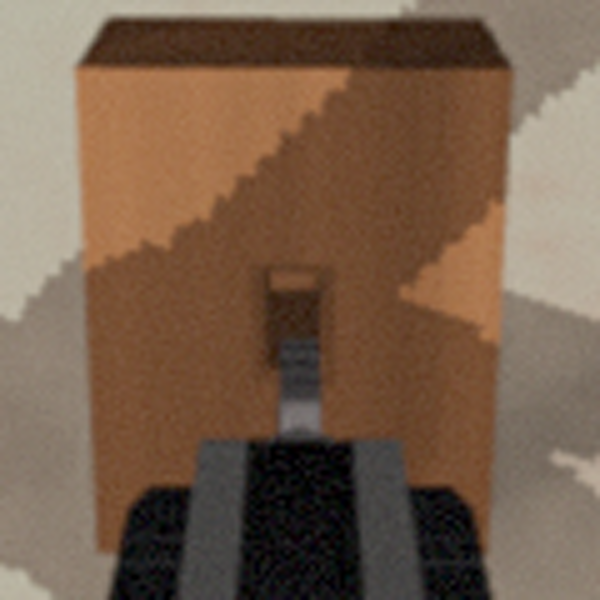

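Run:
```python
from h import *
im,d,T,n=load('w9');z=lambda *p:np.array([(200+a/5-.4,150+b/5-.4) for a,b in p])
a=np.radians(19);ex=np.array([np.cos(a),np.sin(a),0])
for v in (264,268,272): print((onplane(n,T,z((296,v)),.036)[0]+.0075*ex).round(4))
for v in (337,341):
  for h in (.0495,.051): print(h,(onplane(n,T,z((300,v)),h)[0]+.006*ex).round(4))
g=cv2.cvtColor(im,cv2.COLOR_RGB2GRAY);print(g[198:232,250:268])
```

```text
[ 0.478 -0.194  0.036]
[ 0.4786 -0.1938  0.036 ]
[ 0.4792 -0.1936  0.036 ]
0.0495 [ 0.4816 -0.1922  0.0495]
0.051 [ 0.4809 -0.1924  0.051 ]
0.0495 [ 0.4821 -0.192   0.0495]
0.051 [ 0.4815 -0.1922  0.051 ]
[[ 82  85  84  80  83  84  80  78  86  84  90  85  88  87  83  85  87  88]
 [ 84  84  85  85  83  82  82  84  84  83  79  85  83  90  86  83  86  83]
 [ 87  83  86  86  83  83  82  79  83  81  79  87  90  88  88  82  90  80]
 [ 82  83  82  86  81  76  79  87  80  85  84  90  87  89  84  84  84  88]
 [ 80  81  82  80  77  81  78  78  79  78  82  84  86  84  82  84  81  83]
 [ 73  72  72  65  67  73  70  74  69  69  73  71  71  68  77  72  76  85]
 [ 78  75  66  59  77  78  81  80  77  77  77  76  72  73  68  69  71  79]
 [ 71  72  65  57  82  90  86  90  92  90  90  88  83  69  68  70  73  77]
 [ 73  67  66  54  79  90  92  91  88  90  89  87  80  64  64  69  70  83]
 [ 76  69  67  53  75  82  79  78  83  79  75  77  68  65  59  65  79  83]
 [ 70  68  66  54  48  54  60  56  50  53  50  51  52  49  61  72  71  83]
 [ 75  70  63  47  39  40  45  47  49  44  45  41  46  46  63  69  69 
[... 955 characters left out ...]
 52  50  74  68  71  80]
 [ 77  76  65  68  49  51  47  48  53  56  51  51  46  55  76  76  74  85]
 [ 76  75  71  66  74  70  59  57  61  58  57  56  58  60  73  73  70  74]
 [ 77  69  75  73  74  68  60  51  56  47  51  51  57  57  68  71  73  83]
 [ 85  74  80  78  75  71  56  52  50  44  49  45  46  48  64  72  72  82]
 [ 83  78  80  86  80  74  62  50  55  56  55  58  55  58  76  78  77  84]
 [ 85  77  81  84  83  74  63  58  56  56  61  57  57  63  73  83  84  79]
 [ 79  85  79  87  82  72  70  62  69  62  64  64  66  70  74  88  86  82]
 [ 82  88  81  81  80  79  83  88  90  92  89  89  92  87  80  83  80  86]
 [ 81  80  86  79  81  77  97 104 107 111 110 110 110 105  86  79  83  83]]
```

```bash
python3 -m jog '[[[0.02,-0.06,-0.6],[0,0,0],0],[[0,0,-0.5],[0,0,0],0],[[0,0,0],[0,0,0],0],[[0,0,0],[0,0,0],0]]'
python3 - <<'E'
from h import *
o=ctrl.observe();print(o['tool_pos'],o['t'],o['contact_force'],o['grip_width'])
snap('wrist','w10')
im=cv2.imread('pics/w10.png')[190:250,230:290];im=np.clip(im.astype(float)*1.8,0,255).astype(np.uint8)
cv2.imwrite('pics/w10z.png',cv2.resize(im,None,fx=10,fy=10,interpolation=cv2.INTER_CUBIC))
E
```

```text
t: 16.2
tool_pos: [0.4793, -0.1948, 0.0779]
ee_rot: [0.517, -3.099, -0.0]
contact_force: [0.2, 0.2, -0.9]
grip_width: 0.0077
[ 0.47932002 -0.19484962  0.0778713 ] 16.2 [ 0.15018204  0.1910692  -0.94154154] 0.00767995161098433
```

View pics/w10z.png

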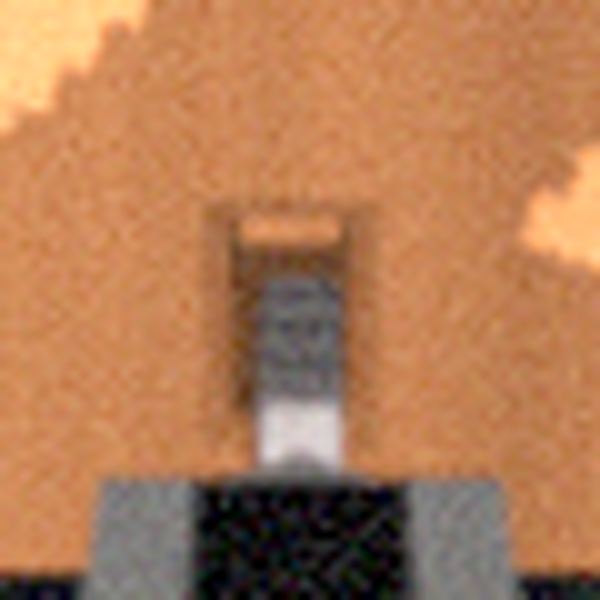

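Run:
```python
from h import *
im,d,T,n=load('w10')
a=np.radians(19);ex=np.array([np.cos(a),np.sin(a),0]);ey=np.array([-ex[1],ex[0],0])
s=onplane(n,T,[(258.65,210.85)],.036)[0]+.0075*ex
for h in (.0385,.040,.0415):
  k=onplane(n,T,[(259.55,217.5)],h)[0]+.006*ex; print(h,k.round(4),s.round(4),((k-s)@ex).round(4),((k-s)@ey).round(4))
# stand near edge etc
show('w10','w10y',(190,140,330,260),5)
```

```text
0.0385 [ 0.481  -0.1927  0.0385] [ 0.479  -0.1941  0.036 ] 0.0023 0.0006
0.04 [ 0.4804 -0.193   0.04  ] [ 0.479  -0.1941  0.036 ] 0.0016 0.0006
0.0415 [ 0.4797 -0.1932  0.0415] [ 0.479  -0.1941  0.036 ] 0.001 0.0006
```

View pics/w10y.png

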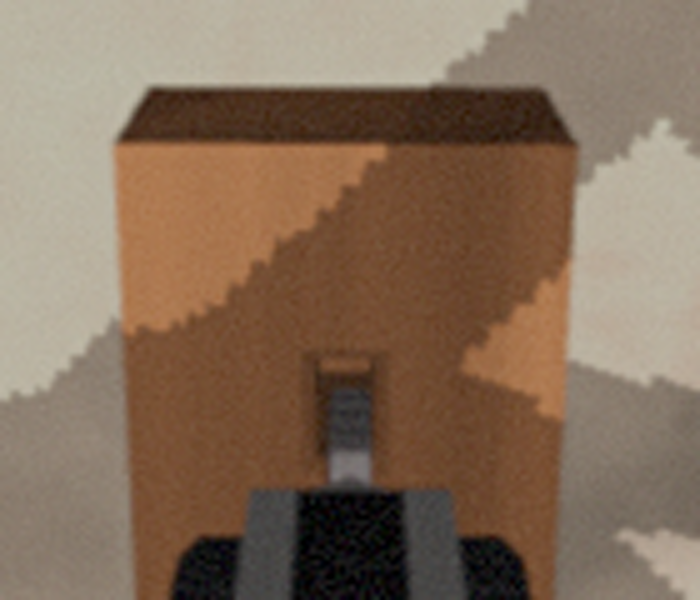

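```bash
python3 -m jog '[[[-0.06,-0.07,-0.2],[0,0,0],0],[[0,0,-0.4],[0,0,0],0],[[0,0,-0.4],[0,0,0],0],[[0,0,0],[0,0,0],0]]'; python3 -m jog '[[[0,0,0],[0,0,0],0]]'
```

```text
t: 16.75
tool_pos: [0.4784, -0.1954, 0.0672]
ee_rot: [0.517, -3.098, -0.001]
contact_force: [0.1, -0.2, -0.9]
grip_width: 0.0077
t: 16.88
tool_pos: [0.4787, -0.1956, 0.0678]
ee_rot: [-0.517, 3.099, 0.0]
contact_force: [0.4, -0.3, -0.5]
grip_width: 0.0081
```

```bash
python3 -m jog '[[[0,0,-0.6],[0,0,0],0],[[0,0,-0.6],[0,0,0],0],[[0,0,-0.6],[0,0,0],0],[[0,0,-0.4],[0,0,0],0],[[0,0,0],[0,0,0],0]]'; python3 -m jog '[[[0,0,-0.15],[0,0,0],0],[[0,0,-0.05],[0,0,0],0],[[0,0,0],[0,0,0],0]]'
```

```text
t: 17.5
tool_pos: [0.4784, -0.1954, 0.0454]
ee_rot: [0.517, -3.098, -0.001]
contact_force: [-0.2, -0.0, -0.1]
grip_width: 0.0083
t: 17.88
tool_pos: [0.4788, -0.1956, 0.044]
ee_rot: [-0.517, 3.099, -0.0]
contact_force: [0.1, -0.8, -0.1]
grip_width: 0.0079
```

Lower a touch more until contact, then release.

```bash
python3 -m jog '[[[0,0,-0.1],[0,0,0],0],[[0,0,0],[0,0,0],0]]';python3 -m jog '[[[0,0,-0.1],[0,0,0],0],[[0,0,0],[0,0,0],0]]'
```

```text
t: 18.12
tool_pos: [0.4789, -0.1956, 0.0439]
ee_rot: [-0.517, 3.098, -0.0]
contact_force: [-2.9, 1.6, 6.3]
grip_width: 0.008
t: 18.38
tool_pos: [0.4789, -0.1957, 0.0438]
ee_rot: [-0.517, 3.098, -0.0]
contact_force: [-6.1, 3.5, 13.7]
grip_width: 0.0075
```

```bash
python3 -m jog '[[[0,0,0.2],[0,0,0],0.3],[[0,0,0],[0,0,0],0.6],[[0,0,0],[0,0,0],1],[[0,0,0],[0,0,0],1],[[0,0,0],[0,0,0],1],[[0,0,2],[0,0,0],1],[[0,0,4],[0,0,0],1],[[0,0,4],[0,0,0],1],[[0,0,3],[0,0,0],1],[[0,0,0],[0,0,0],1]]' 40
python3 - <<'E'
from h import *
o=ctrl.observe();print(o['tool_pos'],o['t'],o['contact_force'],o['grip_width'])
snap('wrist','w11')
E
```

```text
t: 19.62
tool_pos: [0.4798, -0.1961, 0.1765]
ee_rot: [-0.516, 3.094, -0.005]
contact_force: [0.9, -0.5, -0.4]
grip_width: 0.0854
[ 0.47981827 -0.19612079  0.1765175 ] 19.625 [ 0.85011968 -0.45157947 -0.36807224] 0.08540036527593793
```

View pics/w11.png

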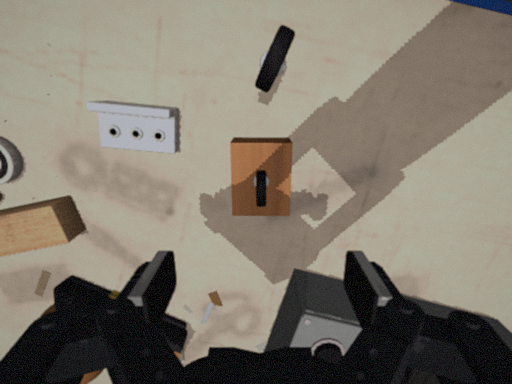

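```bash
python3 -m jog '[[[1.35,1.2,0],[0,0,-10.6],0],[[1.35,1.2,0],[0,0,-10.6],0],[[1.35,1.2,0],[0,0,-10.6],0],[[1.35,1.2,0],[0,0,-10.6],0],[[1.35,1.2,0],[0,0,-10.6],0],[[1.35,1.2,0],[0,0,-10.6],0],[[1.35,1.2,0],[0,0,-10.6],0],[[1.35,1.2,0],[0,0,-10.6],0],[[1.35,1.2,-1],[0,0,-10.6],0],[[1.31,1.16,-2],[0,0,-10.5],0],[[0,0,-2],[0,0,0],0],[[0,0,0],[0,0,0],0]]'
python3 - <<'E'
from h import *
o=ctrl.observe();print(o['tool_pos'],o['t'],o['contact_force'],o['grip_width'])
snap('wrist','w12');snap('side','s12');show('s12','s12z',(240,120,360,220),6)
im,d,T,n=load('w11');P=cloud(n,T,d)
for v in (170,180,190,200): print(P[v,261].round(4))
E
```

```text
t: 21.18
tool_pos: [0.6114, -0.0761, 0.1202]
ee_rot: [-2.154, -2.28, 0.006]
contact_force: [-0.1, 0.1, 0.7]
grip_width: 0.0005
[ 0.61135199 -0.07605118  0.12018252] 21.175 [-0.09265132  0.07717718  0.67477775] 0.00048706436138153136
[ 0.4634 -0.1993  0.0613]
[ 0.4685 -0.1975  0.0744]
[ 0.4762 -0.1948  0.0773]
[ 0.4852 -0.1917  0.0766]
```

View pics/w12.png

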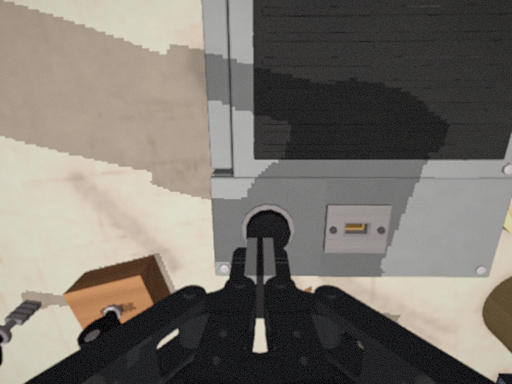

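View pics/s12z.png

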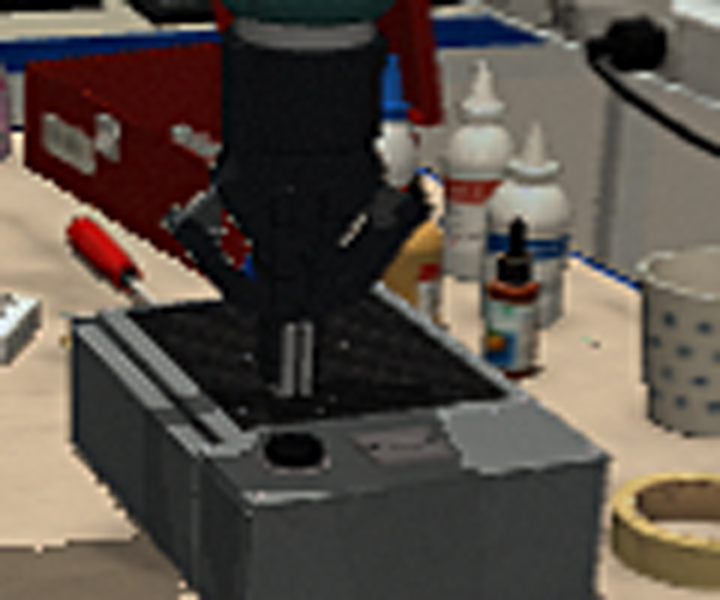

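```bash
python3 -m jog '[[[0.3,0,-1],[0,0,0],0],[[0,0,-1.2],[0,0,0],0],[[0,0,0],[0,0,0],0]]'; python3 -m jog '[[[0,0,-0.3],[0,0,0],0],[[0,0,-0.3],[0,0,0],0],[[0,0,0],[0,0,0],0]]'; python3 -m jog '[[[0,0,-0.25],[0,0,0],0],[[0,0,0],[0,0,0],0]]'
```

```text
t: 21.65
tool_pos: [0.6155, -0.0759, 0.1001]
ee_rot: [-2.16, -2.278, 0.002]
contact_force: [0.0, 0.5, -0.9]
grip_width: 0.0001
t: 22.02
tool_pos: [0.6164, -0.076, 0.0959]
ee_rot: [2.161, 2.28, 0.0]
contact_force: [-0.2, -0.1, -0.7]
grip_width: 0.0001
t: 22.28
tool_pos: [0.6164, -0.076, 0.0936]
ee_rot: [2.161, 2.279, 0.001]
contact_force: [-1.2, 0.1, 1.9]
grip_width: 0.0002
```

```bash
python3 -m jog '[[[0,0,-0.25],[0,0,0],0],[[0,0,-0.25],[0,0,0],0],[[0,0,0],[0,0,0],0]]'; python3 -m jog '[[[0,0,-0.1],[0,0,0],0],[[0,0,0],[0,0,0],0]]'; python3 -m jog '[[[0,0,-0.1],[0,0,0],0],[[0,0,0],[0,0,0],0]]'
```

```text
t: 22.65
tool_pos: [0.6165, -0.076, 0.0884]
ee_rot: [2.161, 2.279, 0.001]
contact_force: [0.2, -0.4, 3.3]
grip_width: -0.0005
t: 22.9
tool_pos: [0.6165, -0.076, 0.0881]
ee_rot: [2.161, 2.279, 0.001]
contact_force: [-0.6, 0.3, 6.6]
grip_width: 0.0005
t: 23.15
tool_pos: [0.6166, -0.076, 0.0881]
ee_rot: [2.161, 2.279, 0.001]
contact_force: [-3.5, 0.4, 10.7]
grip_width: 0.0
```

```bash
python3 -m jog '[[[0,0,0.2],[0,0,0],0],[[0,0,2],[0,0,0],0],[[0,0,4],[0,0,0],0],[[0,0,4],[0,0,0],0],[[-3,2,1],[0,0,0],1],[[-4,4,0],[0,0,0],1],[[0,0,0],[0,0,0],1]]'
python3 - <<'E'
from h import *
snap('wrist','w13');print(ctrl.observe()['tool_pos'])
E
```

```text
t: 24.02
tool_pos: [0.5441, -0.0139, 0.1986]
ee_rot: [-2.158, -2.282, 0.001]
contact_force: [-0.2, 0.2, -0.0]
grip_width: 0.0543
[ 0.5454751  -0.01505973  0.19904746]
```

View pics/w13.png

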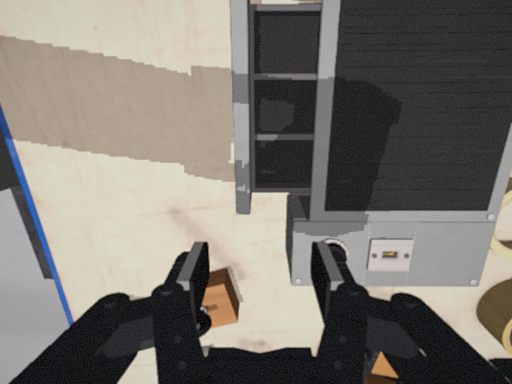

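Run:
```python
from h import *
im,d,T,n=load('w13');P=cloud(n,T,d)
for v in (20,60,100,140,180,200): print(v,[P[v,u].round(3).tolist() for u in (238,242,246)], P[v,280].round(3).tolist())
g=cv2.cvtColor(im,cv2.COLOR_RGB2GRAY)
for v in (100,160): print(g[v,225:262])
```

```text
20 [[0.519, 0.122, 0.079], [0.522, 0.123, 0.078], [0.525, 0.123, 0.078]] [0.554, 0.137, 0.015]
60 [[0.519, 0.094, 0.079], [0.523, 0.094, 0.077], [0.526, 0.094, 0.077]] [0.557, 0.102, 0.017]
100 [[0.52, 0.063, 0.079], [0.524, 0.063, 0.079], [0.527, 0.063, 0.078]] [0.56, 0.064, 0.016]
140 [[0.522, 0.029, 0.078], [0.525, 0.029, 0.078], [0.529, 0.029, 0.078]] [0.563, 0.022, 0.016]
180 [[0.523, -0.008, 0.078], [0.527, -0.008, 0.078], [0.53, -0.008, 0.078]] [0.567, -0.024, 0.016]
200 [[0.523, -0.028, 0.077], [0.527, -0.028, 0.078], [0.531, -0.027, 0.078]] [0.571, -0.054, 0.001]
[165 166 162 166 167 167 159 127 103 120 119 119 121 119 119 120 122 122
 119 119 121 123 117  96  69  69  81  85  77  55  32  41  35  37  34  37
  49]
[162 163 160 173 201 210 214 216 212 162 126 131 132 134 132 128 139 162
 169 169 168 171 169 154 101  68  73  78  80  77  41  34  40  32  38  34
  40]
```

```bash
python3 -m jog '[[[-1.1,3.8,-2],[0,0,0],0.47],[[-1.1,3.8,-2],[0,0,0],0.47],[[0,0,-4],[0,0,0],0.47],[[0,0,0],[0,0,0],0.47],[[0,0,0],[0,0,0],0.47],[[0,0,0],[0,0,0],0.47]]' 30
python3 - <<'E'
from h import *
snap('wrist','w14');o=ctrl.observe();print(o['tool_pos'],o['grip_width'],R.from_rotvec(o['ee_rot']).as_matrix().round(3).tolist())
im,d,T,n=load('w14');P=cloud(n,T,d)
E
```

```text
t: 24.82
tool_pos: [0.5256, 0.0595, 0.1204]
ee_rot: [2.161, 2.277, 0.004]
contact_force: [0.6, -0.6, -0.2]
grip_width: 0.0403
[0.52533371 0.05961733 0.12009216] 0.040166616067308626 [[-0.052, 0.999, 0.003], [0.999, 0.052, 0.0], [-0.0, 0.003, -1.0]]
```

View pics/w14.png

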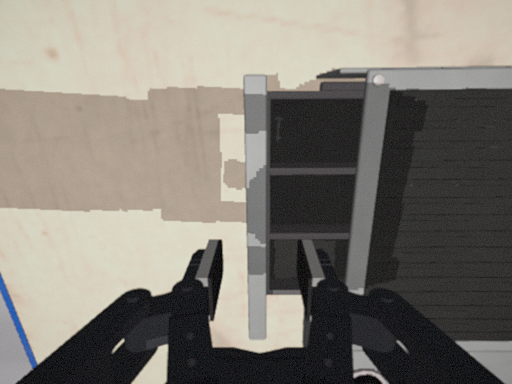

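```bash
python3 -m jog '[[[-0.1,0,-3],[0,0,0],0.47],[[0,0,-3],[0,0,0],0.47],[[0,0,-1.2],[0,0,0],0.47],[[0,0,0],[0,0,0],0.47]]'; python3 -m jog '[[[0,0,0],[0,0,0],0.2],[[0,0,0],[0,0,0],0],[[0,0,0],[0,0,0],0],[[0,0,0],[0,0,0],0]]'
```

```text
t: 25.38
tool_pos: [0.5234, 0.0599, 0.0465]
ee_rot: [-2.162, -2.279, 0.0]
contact_force: [-0.2, 0.1, 0.4]
grip_width: 0.0401
t: 25.88
tool_pos: [0.5241, 0.0601, 0.0479]
ee_rot: [2.16, 2.279, 0.003]
contact_force: [-1.9, 0.2, 6.0]
grip_width: 0.0137
```

```bash
python3 -m jog '[[[-1,-0.05,0],[0,0,0],0],[[-1.5,-0.08,0],[0,0,0],0],[[-1.5,-0.08,0],[0,0,0],0],[[-1.5,-0.08,0],[0,0,0],0],[[-0.7,-0.04,0],[0,0,0],0],[[0,0,0],[0,0,0],0]]' 50; python3 -m jog '[[[-0.3,-0.02,0],[0,0,0],0],[[0,0,0],[0,0,0],0],[[0,0,0],[0,0,0],0]]'
```

```text
t: 26.62
tool_pos: [0.4616, 0.0565, 0.0479]
ee_rot: [2.16, 2.278, 0.002]
contact_force: [-1.7, -2.1, 8.4]
grip_width: 0.013
t: 27.0
tool_pos: [0.459, 0.0564, 0.0479]
ee_rot: [2.16, 2.278, 0.003]
contact_force: [-1.4, -1.7, 8.3]
grip_width: 0.0131
```

```bash
python3 -m jog '[[[-0.3,-0.02,0],[0,0,0],0],[[0,0,0],[0,0,0],0],[[0,0,0],[0,0,0],0]]';python3 -m jog '[[[-0.2,0,0],[0,0,0],0],[[0,0,0],[0,0,0],0],[[0,0,0],[0,0,0],0]]'
```

```text
t: 27.38
tool_pos: [0.4586, 0.0563, 0.048]
ee_rot: [2.157, 2.274, 0.011]
contact_force: [17.3, 0.6, -6.3]
grip_width: 0.0135
t: 27.75
tool_pos: [0.4586, 0.0563, 0.048]
ee_rot: [2.154, 2.271, 0.018]
contact_force: [31.2, 1.4, -14.8]
grip_width: 0.0133
```

```bash
python3 -m jog '[[[0.35,0.02,0],[0,0,0],0],[[0,0,0],[0,0,0],0.47],[[0,0,0],[0,0,0],0.47],[[0,0,0],[0,0,0],0.47],[[0,0,3],[0,0,0],0.47],[[0,0,5],[0,0,0],0.47],[[0,0,5],[0,0,0],1],[[0,-2,4],[0,0,0],1],[[0,-2,4],[0,0,0],1],[[0,0,0],[0,0,0],1],[[0,0,0],[0,0,0],1]]'
python3 - <<'E'
from h import *
snap('wrist','w15');snap('side','s15');snap('top','t15');o=ctrl.observe();print(o['t'],o['tool_pos'],o['joint_pos'].round(3),R.from_rotvec(o['ee_rot']).as_matrix().round(3).tolist())
E
```

```text
t: 29.12
tool_pos: [0.4564, 0.0166, 0.2554]
ee_rot: [-2.161, -2.279, 0.001]
contact_force: [-0.4, 0.8, 0.3]
grip_width: 0.0855
29.275 [0.45627167 0.01693103 0.25484044] [-0.044 -0.146  1.546  0.     1.744 -0.098] [[-0.054, 0.999, -0.003], [0.999, 0.054, 0.0], [0.0, -0.003, -1.0]]
```

View pics/w15.png

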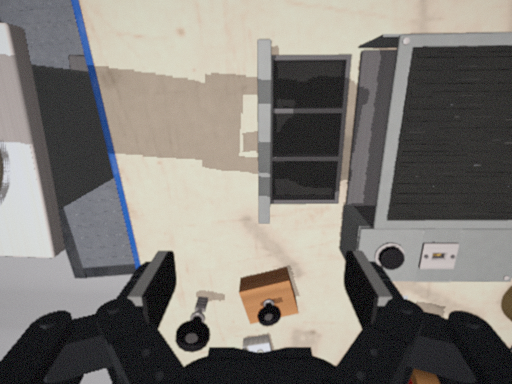

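View pics/s15.png

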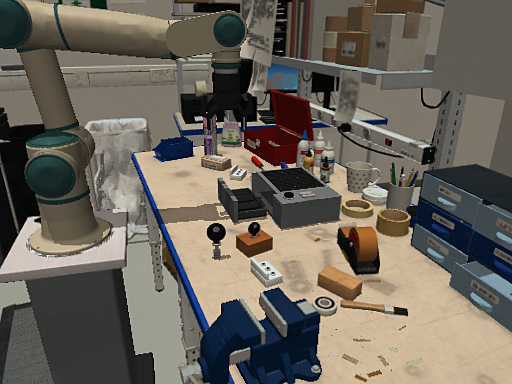

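View pics/t15.png

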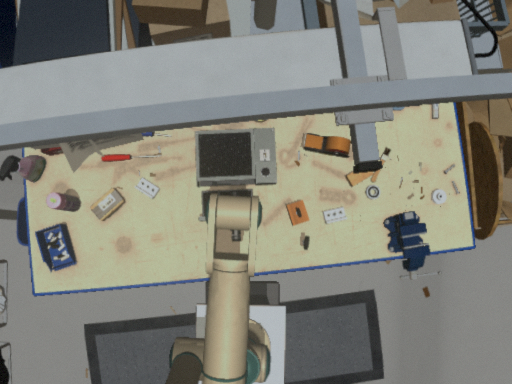

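Run:
```python
from h import *
im=cv2.imread('pics/w15.png')[30:230,245:365];im=np.clip(im.astype(float)*1.6,0,255).astype(np.uint8)
cv2.imwrite('pics/w15z.png',cv2.resize(im,None,fx=3.9,fy=3,interpolation=cv2.INTER_CUBIC)[:, :])
cv2.imwrite('pics/w15z.png',cv2.resize(im,(480*1,800*1))[:600])
cv2.imwrite('pics/w15z.png',cv2.resize(im,None,fx=3,fy=3,interpolation=cv2.INTER_CUBIC))
```

```text
(no output)
```

View pics/w15z.png

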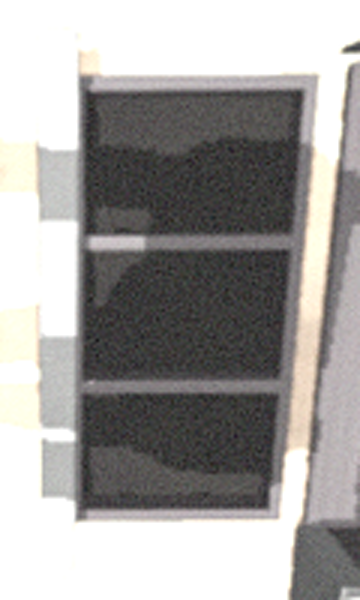

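Run:
```python
from h import *
im,d,T,n=load('w15');z=lambda *p:np.array([(245+a/3-.33,30+b/3-.33) for a,b in p])
ey=np.array([-np.sin(np.radians(3.1)),np.cos(np.radians(3.1)),0]);ex=np.array([ey[1],-ey[0],0])
names=['TLout','TRout','BRout','d1R','d2R','d1L','d2L','TRin','BRin']
p=onplane(n,T,z((80,76),(317,76),(277,517),(297,243),(284,386),(88,244),(84,388),(303,90),(271,508)),.034)
for a,b in zip(names,p): print(a,b.round(4),'u',(b@ex).round(4),'v',(b@ey).round(4))
P=cloud(n,T,d);print(P[80,300].round(4),P[130,300].round(4))
# rim
q=onplane(n,T,np.array([(258.5,39),(271,39),(269.5,222),(259,222)]),.078);print(q.round(4),(q@ex).round(4),(q@ey).round(4))
q=onplane(n,T,[(390.5,257)],.096);print('btn',q.round(4)); q=onplane(n,T,[(439,256)],.088);print('slot',q.round(4))
```

```text
TLout [0.4619 0.1406 0.034 ] u 0.4689 v 0.1154
TRout [0.5503 0.1451 0.034 ] u 0.5573 v 0.1152
BRout [ 0.5601 -0.0305  0.034 ] u 0.5576 v -0.0607
d1R [0.5518 0.0852 0.034 ] u 0.5556 v 0.0552
d2R [0.5549 0.0277 0.034 ] u 0.5556 v -0.0023
d1L [0.4692 0.0804 0.034 ] u 0.4728 v 0.0549
d2L [0.4716 0.0224 0.034 ] u 0.4721 v -0.0031
TRin [0.5458 0.1402 0.034 ] u 0.5526 v 0.1104
BRin [ 0.5569 -0.0265  0.034 ] u 0.5546 v -0.0565
[0.4987 0.117  0.0171] [0.5047 0.0579 0.0164]
[[ 0.4473  0.1492  0.078 ]
 [ 0.4594  0.1498  0.078 ]
 [ 0.4706 -0.0442  0.078 ]
 [ 0.4581 -0.0449  0.078 ]] [0.4547 0.4668 0.4675 0.455 ] [ 0.1247  0.1247 -0.0696 -0.0696]
btn [[ 0.6129 -0.0726  0.096 ]]
slot [[ 0.6739 -0.0725  0.088 ]]
```

```bash
python3 -m jog '[[[1.34,4.05,0],[0,0,-4.6],1],[[1.34,4.05,0],[0,0,-4.6],1],[[1.34,4.05,0],[0,0,-4.6],1],[[1.34,4.05,0],[0,0,-4.6],1],[[1.34,4.05,0],[0,0,-4.6],1],[[1.34,4.05,-3],[0,0,-4.6],1],[[1.34,4.05,-3],[0,0,-4.6],1],[[1.34,4.05,-2.5],[0,0,-4.6],1],[[0,0,0],[0,0,0],1],[[0,0,0],[0,0,0],1],[[0,0,0],[0,0,0],1]]'
python3 - <<'E'
from h import *
snap('wrist','w16');o=ctrl.observe();print(o['t'],o['tool_pos'],o['joint_pos'].round(3),R.from_rotvec(o['ee_rot']).as_matrix().round(3).tolist())
E
```

```text
t: 30.65
tool_pos: [0.5643, 0.34, 0.1729]
ee_rot: [2.771, 1.48, 0.004]
contact_force: [-0.6, 0.5, 0.0]
grip_width: 0.0852
30.7 [0.56438615 0.33990266 0.17300698] [ 0.486  0.453  1.046 -0.     1.64   1.076] [[0.556, 0.831, 0.002], [0.831, -0.556, 0.001], [0.002, 0.001, -1.0]]
```

View pics/w16.png

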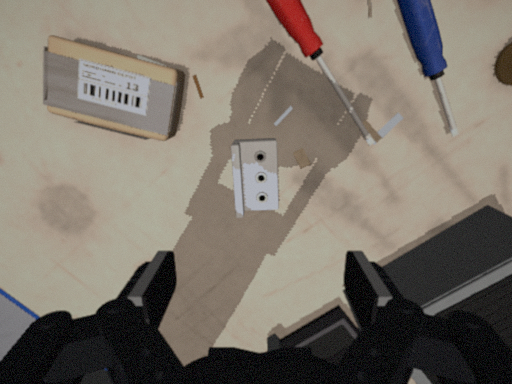

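Run:
```python
from h import *
show('w16','w16z',(220,125,300,230),6)
im,d,T,n=load('w16');P=cloud(n,T,d)
m=np.zeros(d.shape,bool);m[120:235,215:300]=True
for nm,lo,hi in (('fence',.033,.043),('base',.015,.026)):
    q=(m&(P[...,2]>lo)&(P[...,2]<hi)).astype(np.uint8);nl,lab,st,ce=cv2.connectedComponentsWithStats(q);k=1+np.argmax(st[1:,4])
    Q=P[lab==k];r=cv2.minAreaRect((Q[:,:2]*1000).astype(np.float32));print(nm,st[k],np.median(Q[:,2]),r)
```

```text
fence [231 144  13  74 619] 0.037984508068365674 ((544.69580078125, 352.8407897949219), (74.52586364746094, 8.104096412658691), 58.743595123291016)
base [ 232  140   47   71 2509] 0.020141752419249592 ((561.2705688476562, 342.87652587890625), (75.5206527709961, 43.57228469848633), 60.006168365478516)
```

View pics/w16z.png

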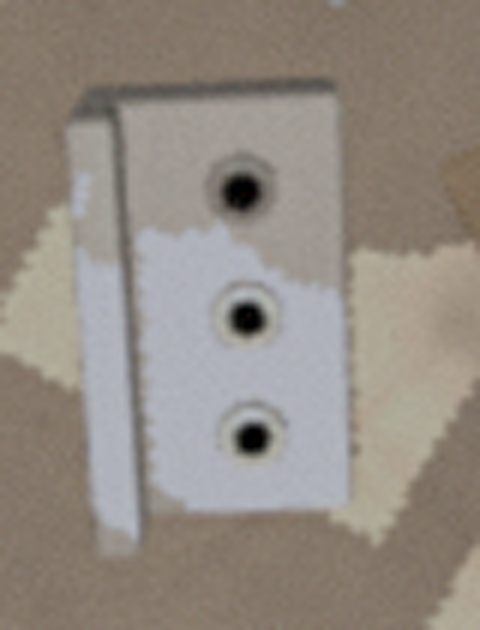

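Run:
```python
from h import *
im,d,T,n=load('w16');P=cloud(n,T,d)
z=lambda *p:np.array([(220+a/6-.42,125+b/6-.42) for a,b in p])
print(P[170:186,250:272,2].round(3)[::2,::2])
c=onplane(n,T,z((68,120),(118,112),(140,540),(97,552)),.038);print(c.round(4),c.mean(0).round(4),np.degrees(np.arctan2(*(c[0]-c[3])[:2][::-1])),np.degrees(np.arctan2(*(c[1]-c[2])[:2][::-1])))
```

```text
[[0.021 0.019 0.02  0.019 0.02  0.019 0.021 0.021 0.021 0.02  0.02 ]
 [0.019 0.02  0.02  0.018 0.02  0.023 0.022 0.019 0.02  0.02  0.021]
 [0.02  0.02  0.019 0.023 0.023 0.023 0.023 0.023 0.021 0.021 0.021]
 [0.02  0.019 0.021 0.023 0.024 0.024 0.023 0.022 0.023 0.019 0.02 ]
 [0.02  0.02  0.02  0.024 0.025 0.024 0.023 0.023 0.022 0.021 0.02 ]
 [0.019 0.02  0.02  0.023 0.022 0.023 0.024 0.021 0.021 0.02    nan]
 [0.02  0.019 0.02  0.021 0.022 0.022 0.024 0.02  0.02  0.02  0.02 ]
 [0.021 0.02  0.02  0.019 0.02  0.02  0.02  0.02  0.019 0.02  0.02 ]]
[[0.5615 0.3864 0.038 ]
 [0.5687 0.3831 0.038 ]
 [0.5301 0.3215 0.038 ]
 [0.5227 0.3237 0.038 ]] [0.5457 0.3537 0.038 ] 58.32599463275115 57.95160628822725
```

```bash
python3 -m jog '[[[-1.92,1.34,-2],[0,0,2.3],0.5],[[0,0,-4],[0,0,0],0.5],[[0,0,-4],[0,0,0],0.5],[[0,0,-2],[0,0,0],0.5],[[0,0,0],[0,0,0],0.5],[[0,0,0],[0,0,0],0.5]]'
python3 - <<'E'
from h import *
snap('wrist','w17');o=ctrl.observe();print(o['t'],o['tool_pos'],o['grip_width'])
E
```

```text
t: 31.45
tool_pos: [0.5459, 0.3544, 0.0538]
ee_rot: [2.741, 1.536, 0.006]
contact_force: [-0.0, 0.6, 0.4]
grip_width: 0.0428
31.5 [0.54596838 0.35446946 0.05390782] 0.04286020478921495
```

View pics/w17.png

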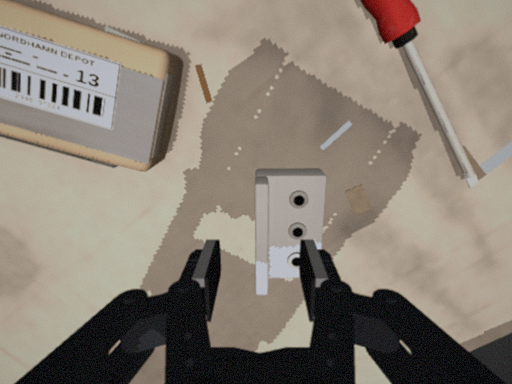

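```bash
python3 -m jog '[[[0,-0.05,-1.5],[0,0,0],0.5],[[0,0,-1.4],[0,0,0],0.5],[[0,0,0],[0,0,0],0.5]]'; python3 -m jog '[[[0,0,0],[0,0,0],0.2],[[0,0,0],[0,0,0],0],[[0,0,0],[0,0,0],0],[[0,0,0],[0,0,0],0],[[0,0,0],[0,0,0],0]]' 80
```

```text
t: 31.88
tool_pos: [0.5436, 0.3528, 0.0198]
ee_rot: [2.74, 1.536, -0.006]
contact_force: [-0.1, -1.0, 0.2]
grip_width: 0.0425
t: 32.5
tool_pos: [0.5453, 0.3537, 0.0231]
ee_rot: [2.74, 1.536, 0.003]
contact_force: [1.2, -0.1, 3.9]
grip_width: 0.0059
```

```bash
python3 -m jog '[[[0,0,1],[0,0,0],0],[[0,0,3],[0,0,0],0],[[0,0,4],[0,0,0],0],[[0,0,4.2],[0,0,0],0],[[-0.68,-3.73,0],[0,0,-9.2],0],[[-0.68,-3.73,0],[0,0,-9.2],0],[[-0.68,-3.73,0],[0,0,-9.2],0],[[-0.68,-3.73,0],[0,0,-9.2],0],[[-0.68,-3.73,0],[0,0,-9.3],0],[[-0.68,-3.71,0],[0,0,-9.3],0],[[0,0,0],[0,0,0],0],[[0,0,0],[0,0,0],0]]'
python3 - <<'E'
from h import *
snap('wrist','w18');o=ctrl.observe();print(o['t'],o['tool_pos'],o['grip_width'],o['contact_force'],R.from_rotvec(o['ee_rot']).as_matrix().round(3).tolist())
E
```

```text
t: 34.0
tool_pos: [0.5037, 0.1301, 0.1442]
ee_rot: [-3.14, -0.088, 0.001]
contact_force: [0.1, -0.1, -3.5]
grip_width: 0.0058
34.05 [0.50382759 0.13041558 0.1441494 ] 0.005830719266137598 [-1.59452226 -1.11714344 -3.4552313 ] [[0.998, 0.056, -0.001], [0.056, -0.998, 0.0], [-0.001, -0.0, -1.0]]
```

View pics/w18.png

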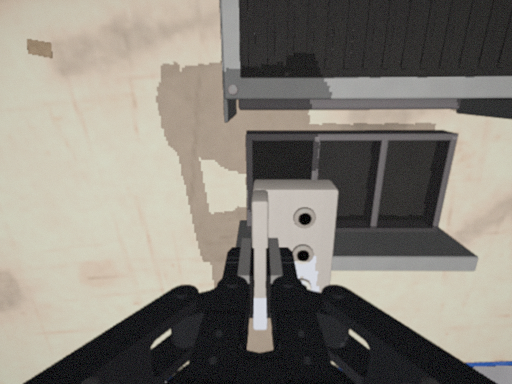

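Run:
```python
from h import *
im=cv2.imread('pics/w18.png')[125:335,225:345];im=np.clip(im.astype(float)*1.5,0,255).astype(np.uint8)
cv2.imwrite('pics/w18z.png',cv2.resize(im,None,fx=2.8,fy=2.8,interpolation=cv2.INTER_CUBIC))
cv2.imwrite('pics/w18z.png',cv2.resize(im[:120],None,fx=5,fy=5,interpolation=cv2.INTER_CUBIC))
im,d,T,n=load('w18');P=cloud(n,T,d)
m=np.zeros(d.shape,bool);m[160:340,240:350]=True
for nm,lo,hi in (('fence',.153,.163),('base',.134,.1425)):
    q=(m&(P[...,2]>lo)&(P[...,2]<hi)).astype(np.uint8);nl,lab,st,ce=cv2.connectedComponentsWithStats(q);k=1+np.argmax(st[1:,4])
    Q=P[lab==k];r=cv2.minAreaRect((Q[:,:2]*1000).astype(np.float32));print(nm,st[k],np.median(Q[:,2]),r,Q.min(0),Q.max(0))
```

```text
fence [ 240  196   54  134 2201] 0.15907040093815386 ((502.240966796875, 126.48855590820312), (75.03156280517578, 25.42029571533203), 10.4581880569458) [0.46338934 0.11513172 0.1530028 ] [0.53898747 0.1413024  0.16298392]
base [ 253  184   85  108 4719] 0.14130405245330108 ((507.9879150390625, 112.64430236816406), (64.69955444335938, 44.842010498046875), 3.1738455295562744) [0.47659748 0.0890026  0.13400213] [0.54103529 0.13669137 0.14249904]
```

View pics/w18z.png

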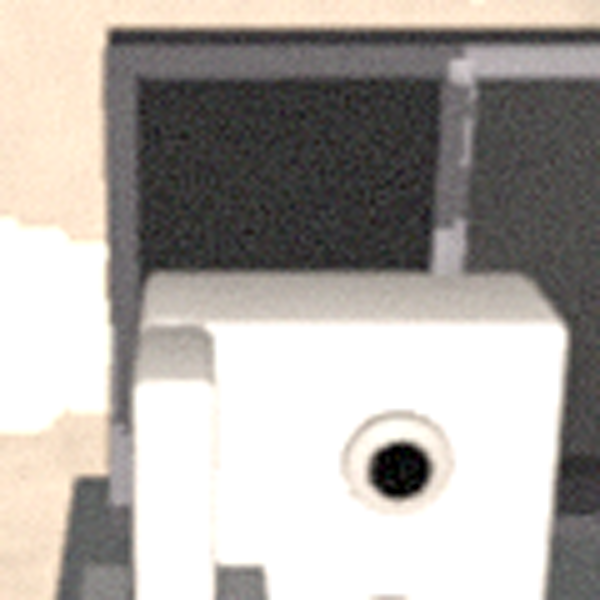

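Run:
```python
from h import *
im,d,T,n=load('w18');z=lambda *p:np.array([(225+a/5-.4,125+b/5-.4) for a,b in p])
c,s=np.cos(np.radians(3.1)),np.sin(np.radians(3.1));f=lambda p:np.c_[p[:,0]*c+p[:,1]*s,-p[:,0]*s+p[:,1]*c].round(4).tolist()
print('far wall top outer/inner',f(onplane(n,T,z((300,45),(300,78)),.034)))
print('left outer/inner',f(onplane(n,T,z((109,150),(137,150)),.034)))
print('divider L R',f(onplane(n,T,z((441,150),(471,150)),.034)))
for h in (.1395,.141): print('jig far left(fence), far right',f(onplane(n,T,z((215,322),(566,326)),h)))
for h in (.1575,.159): print('fence far left/right',f(onplane(n,T,z((135,380),(213,380)),h)))
```

```text
far wall top outer/inner [[0.559, 0.0829], [0.5534, 0.0827]]
left outer/inner [[0.5409, 0.1155], [0.5409, 0.1106]]
divider L R [[0.5411, 0.0579], [0.5411, 0.0527]]
jig far left(fence), far right [[0.5443, 0.0997], [0.544, 0.0628]]
jig far left(fence), far right [[0.5448, 0.0997], [0.5445, 0.0632]]
fence far left/right [[0.5445, 0.1076], [0.5445, 0.1003]]
fence far left/right [[0.545, 0.1076], [0.5451, 0.1003]]
```

```bash
python3 -m jog '[[[0.49,-0.1,-2],[0,0,0],0],[[0,0,-3],[0,0,0],0],[[0,0,-2.5],[0,0,0],0],[[0,0,0],[0,0,0],0],[[0,0,0],[0,0,0],0]]'
python3 - <<'E'
from h import *
snap('wrist','w19');o=ctrl.observe();print(o['t'],o['tool_pos'],o['grip_width'],o['contact_force'])
im=cv2.imread('pics/w19.png')[105:295,225:385];im=np.clip(im.astype(float)*1.5,0,255).astype(np.uint8)
cv2.imwrite('pics/w19z.png',cv2.resize(im[:150],None,fx=4,fy=4,interpolation=cv2.INTER_CUBIC))
E
```

```text
t: 34.67
tool_pos: [0.5095, 0.1295, 0.0705]
ee_rot: [-3.14, -0.088, -0.002]
contact_force: [0.8, -0.1, -1.8]
grip_width: 0.0058
34.725 [0.50973889 0.12940571 0.07085173] 0.005693706315518229 [-1.13606916 -0.56814205 -3.10511935]
```

View pics/w19z.png

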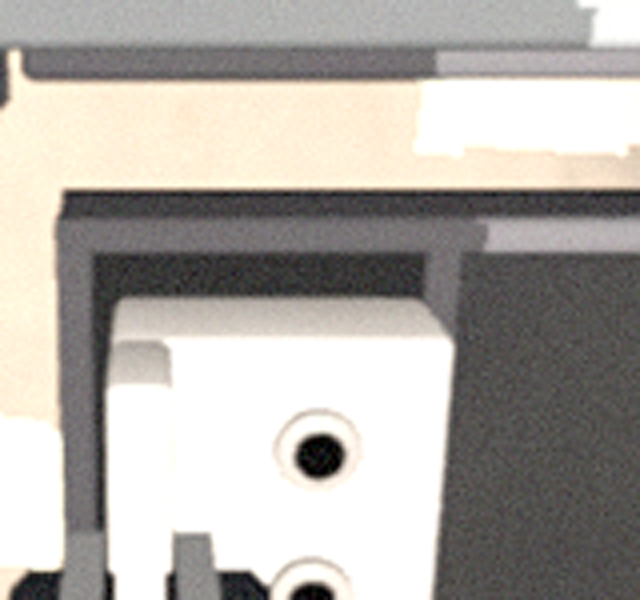

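Run:
```python
from h import *
im,d,T,n=load('w19');z=lambda *p:np.array([(225+a/4-.4,105+b/4-.4) for a,b in p])
c,s=np.cos(np.radians(3.1)),np.sin(np.radians(3.1));f=lambda p:np.c_[p[:,0]*c+p[:,1]*s,-p[:,0]*s+p[:,1]*c].round(4).tolist()
print('far wall top outer/inner',f(onplane(n,T,z((300,218),(300,253)),.034)))
print('left outer/inner',f(onplane(n,T,z((62,300),(93,300)),.034)))
print('divider L R',f(onplane(n,T,z((424,270),(460,270)),.034)))
print('jig far left(fence), far right',f(onplane(n,T,z((175,337),(453,340)),.0672)))
print('fence far left/right',f(onplane(n,T,z((107,384),(170,384)),.0852)))
```

```text
far wall top outer/inner [[0.5591, 0.0783], [0.5535, 0.078]]
left outer/inner [[0.5458, 0.1153], [0.5458, 0.1104]]
divider L R [[0.5508, 0.0585], [0.5509, 0.0528]]
jig far left(fence), far right [[0.5505, 0.0984], [0.5502, 0.0622]]
fence far left/right [[0.5506, 0.1067], [0.5507, 0.0994]]
```

```bash
python3 -m jog '[[[0,0,-1.5],[0,0,0],0],[[0,0,-1],[0,0,0],0],[[0,0,-0.4],[0,0,0],0],[[0,0,0],[0,0,0],0]]';python3 -m jog '[[[0,0,-0.2],[0,0,0],0],[[0,0,0],[0,0,0],0],[[0,0,0],[0,0,0],0]]'
```

```text
t: 35.22
tool_pos: [0.5089, 0.1288, 0.0401]
ee_rot: [3.14, 0.086, -0.0]
contact_force: [0.6, 0.0, -3.1]
grip_width: 0.0058
t: 35.6
tool_pos: [0.5095, 0.1289, 0.0391]
ee_rot: [-3.14, -0.086, -0.003]
contact_force: [1.8, -0.3, 1.3]
grip_width: 0.0056
```

```bash
python3 -m jog '[[[0,0,-0.05],[0,0,0],0],[[0,0,0.05],[0,0,0],0.35],[[0,0,0],[0,0,0],0.35],[[0,0,0],[0,0,0],0.35],[[0,0,2],[0,0,0],0.4],[[0,0,4],[0,0,0],0.5],[[0,0,5],[0,0,0],1],[[0,0,3],[0,0,0],1],[[0,0,0],[0,0,0],1],[[0,0,0],[0,0,0],1]]'
python3 - <<'E'
from h import *
snap('wrist','w20');o=ctrl.observe();print(o['t'],o['tool_pos'],o['grip_width'],o['contact_force'],o['joint_pos'])
im,d,T,n=load('w20');P=cloud(n,T,d)
m=np.zeros(d.shape,bool);m[120:300,220:330]=True
for nm,lo,hi in (('fence',.051,.058),('base',.033,.039)):
    q=(m&(P[...,2]>lo)&(P[...,2]<hi)).astype(np.uint8);nl,lab,st,ce=cv2.connectedComponentsWithStats(q);k=1+np.argmax(st[1:,4]);Q=P[lab==k];r=cv2.minAreaRect((Q[:,:2]*1000).astype(np.float32));print(nm,st[k],np.median(Q[:,2]),r)
E
```

```text
t: 36.85
tool_pos: [0.5084, 0.1288, 0.177]
ee_rot: [3.14, 0.086, -0.003]
contact_force: [-0.8, -0.1, 0.3]
grip_width: 0.0853
36.9 [0.50816414 0.12870864 0.17649581] 0.0854722193181932 [ 0.19111304  0.44904581 -0.1234396 ] [ 1.77666496e-01  7.53109490e-02  1.48583211e+00 -9.60202824e-05
  1.58346403e+00  1.69359569e+00]
fence [256 146   8  76 604] 0.05406002142036784 ((507.21624755859375, 129.9095458984375), (74.1410140991211, 6.903738498687744), 3.089984655380249)
base [ 256  142   46   72 2443] 0.0361622105707442 ((508.6511535644531, 110.79653930664062), (74.28981018066406, 43.987552642822266), 4.204318523406982)
```

View pics/w20.png

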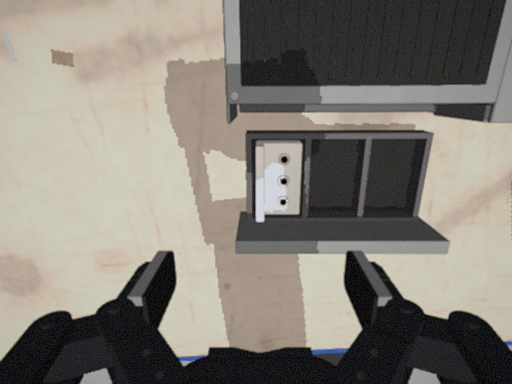

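```bash
python3 -m jog '[[[-0.34,-4.57,0.5],[0,0,-8.1],1],[[-0.34,-4.57,0],[0,0,-8.1],1],[[-0.34,-4.57,0],[0,0,-8.1],1],[[-0.34,-4.57,0],[0,0,-8.1],1],[[-0.34,-4.57,0],[0,0,-8.1],1],[[-0.34,-4.57,0],[0,0,-8.1],1],[[-0.34,-4.57,0],[0,0,-8.1],1],[[-0.34,-4.57,0],[0,0,-8.1],1],[[-0.34,-4.57,0],[0,0,-8.1],1],[[-0.34,-4.57,0],[0,0,-7.8],1],[[0,0,0],[0,0,0],1],[[0,0,0],[0,0,0],1]]'
python3 - <<'E'
from h import *
snap('wrist','w21');o=ctrl.observe();print(o['t'],o['tool_pos'],o['joint_pos'].round(3),R.from_rotvec(o['ee_rot']).as_matrix().round(3).tolist())
im,d,T,n=load('w21');P=cloud(n,T,d)
m=np.ones(d.shape,bool);m[235:]=False
for nm,lo,hi in (('fence',.033,.043),('base',.015,.026)):
    q=(m&(P[...,2]>lo)&(P[...,2]<hi)).astype(np.uint8);nl,lab,st,ce=cv2.connectedComponentsWithStats(q)
    for k in np.argsort(-st[1:,4])[:3]+1:
        Q=P[lab==k];r=cv2.minAreaRect((Q[:,:2]*1000).astype(np.float32));print(nm,st[k],np.median(Q[:,2]),r)
E
```

```text
t: 38.4
tool_pos: [0.4746, -0.3275, 0.1819]
ee_rot: [-2.45, 1.966, 0.004]
contact_force: [-0.2, 1.2, -0.1]
grip_width: 0.0856
38.45 [ 0.47482006 -0.32716305  0.18231888] [-0.667  0.218  1.317  0.     1.609  2.255] [[0.217, -0.976, -0.001], [-0.976, -0.217, 0.001], [-0.002, 0.001, -1.0]]
fence [  74    0   93  106 5257] 0.03498640548960669 ((617.495849609375, -416.0395812988281), (45.58586502075195, 89.62918090820312), 31.08242416381836)
fence [ 25  77  25 105 736] 0.03783998295329169 ((691.0654296875, -324.3269348144531), (105.56732940673828, 5.415197849273682), 80.19402313232422)
fence [274 140   9  72 586] 0.037903957207744476 ((455.3620910644531, -331.7660217285156), (7.894972801208496, 74.55351257324219), 14.075328826904297)
base [ 238  137   43   69 2370] 0.020280472656980547 ((474.4140930175781, -327.3622131347656), (43.805992126464844, 75.09405517578125), 12.46306037902832)
base [   1   77   61  147 1102] 0.020836297145103322 ((711.2575073242188, -299.691650390625), (163.08859252929688, 36.88460922241211), 80.69347381591797)
base [130   0  43 106 355] 0.020758999477748508 ((595.8046264648438, -413.6832580566406), (37.08275604248047, 90.92776489257812), 3.3365747928619385)
```

View pics/w21.png

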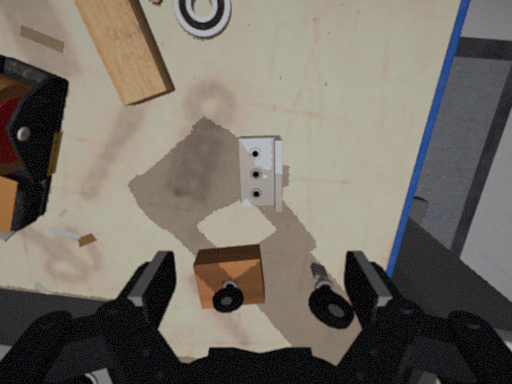

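Run:
```python
from h import *
show('w21','w21z',(230,125,300,220),6)
```

```text
(no output)
```

View pics/w21z.png

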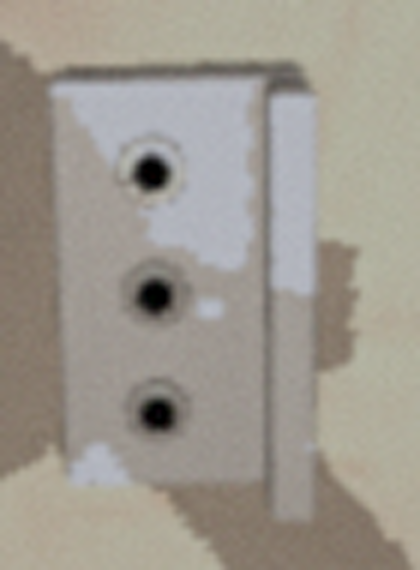

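Run:
```python
from h import *
im,d,T,n=load('w21')
z=lambda *p:np.array([(230+a/6-.42,125+b/6-.42) for a,b in p])
c=onplane(n,T,z((271,93),(316,95),(313,522),(273,520)),.038);print(c.round(4),c.mean(0).round(4),np.degrees(np.arctan2(*(c[0]-c[3])[:2][::-1])),np.degrees(np.arctan2(*(c[1]-c[2])[:2][::-1])))
```

```text
[[ 0.4675 -0.3672  0.038 ]
 [ 0.4604 -0.3685  0.038 ]
 [ 0.4428 -0.296   0.038 ]
 [ 0.4498 -0.2948  0.038 ]] [ 0.4551 -0.3316  0.038 ] -76.20908039787165 -76.40389784761092
```

```bash
python3 -m jog '[[[-1.96,-0.45,-2],[0,0,1.1],0.5],[[0,0,-4],[0,0,0],0.5],[[0,0,-4],[0,0,0],0.5],[[0,0,-2.8],[0,0,0],0.5],[[0,0,0],[0,0,0],0.5],[[0,0,0],[0,0,0],0.5]]'
python3 - <<'E'
from h import *
snap('wrist','w22');o=ctrl.observe();print(o['t'],o['tool_pos'],o['grip_width'])
E
```

```text
t: 39.2
tool_pos: [0.4562, -0.3325, 0.0569]
ee_rot: [2.469, -1.942, 0.003]
contact_force: [-1.0, -0.5, 0.8]
grip_width: 0.0428
39.25 [ 0.45629777 -0.33288801  0.05731063] 0.04244657989542047
```

View pics/w22.png

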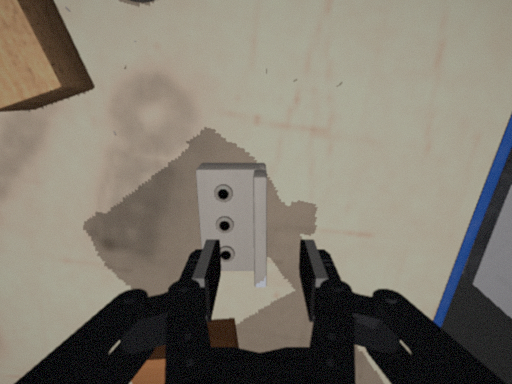

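```bash
python3 -m jog '[[[0,0,-1.5],[0,0,0],0.5],[[0,0,-1.5],[0,0,0],0.5],[[0,0,0],[0,0,0],0.5],[[0,0,0],[0,0,0],0.5]]'
```

```text
t: 39.75
tool_pos: [0.4553, -0.3327, 0.0253]
ee_rot: [2.468, -1.944, -0.0]
contact_force: [1.7, 0.7, -0.4]
grip_width: 0.0425
```

```bash
python3 -m jog '[[[0,0,-0.1],[0,0,0],0.2],[[0,0,0],[0,0,0],0],[[0,0,0],[0,0,0],0],[[0,0,0],[0,0,0],0],[[0,0,0],[0,0,0],0]]' 80;  python3 -m jog '[[[0,0,1],[0,0,0],0],[[0,0,3],[0,0,0],0],[[0,0,4],[0,0,0],0],[[0,0,4.2],[0,0,0],0],[[0,0,0],[0,0,0],0]]'
```

```text
t: 40.38
tool_pos: [0.4557, -0.3328, 0.0249]
ee_rot: [-2.468, 1.944, -0.002]
contact_force: [2.7, 0.1, 4.1]
grip_width: 0.0054
t: 41.0
tool_pos: [0.4563, -0.3338, 0.1503]
ee_rot: [2.467, -1.944, 0.01]
contact_force: [-0.1, 0.9, -2.9]
grip_width: 0.0055
```

```bash
python3 -m jog '[[[0.73,3.9,0],[0,0,9.9],0],[[0.73,3.9,0],[0,0,9.9],0],[[0.73,3.9,0],[0,0,9.9],0],[[0.73,3.9,0],[0,0,9.9],0],[[0.73,3.9,0],[0,0,9.9],0],[[0.73,3.9,0],[0,0,9.9],0],[[0.73,3.9,-1],[0,0,10],0],[[0.71,3.9,-2],[0,0,10],0],[[0,0,0],[0,0,0],0],[[0,0,0],[0,0,0],0],[[0,0,0],[0,0,0],0]]'
python3 - <<'E'
from h import *
snap('wrist','w23');o=ctrl.observe();print(o['t'],o['tool_pos'],o['grip_width'],o['contact_force'],R.from_rotvec(o['ee_rot']).as_matrix().round(3).tolist())
E
```

```text
t: 42.38
tool_pos: [0.5135, -0.0217, 0.1165]
ee_rot: [3.14, 0.077, 0.0]
contact_force: [-0.3, -0.3, -2.5]
grip_width: 0.0054
42.425 [ 0.51357151 -0.02164627  0.11664157] 0.005584851349689683 [-0.12829531 -0.85990238 -2.12301635] [[0.999, 0.049, 0.001], [0.049, -0.999, -0.0], [0.001, 0.0, -1.0]]
```

View pics/w23.png

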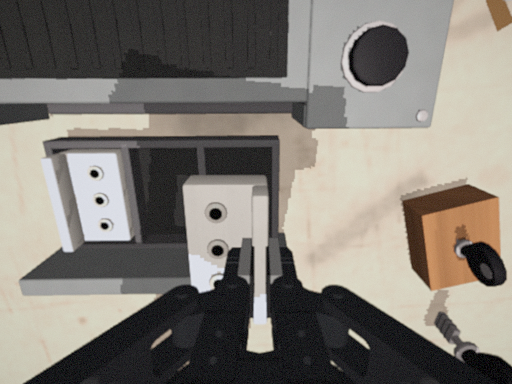

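Run:
```python
from h import *
im=cv2.imread('pics/w23.png')[125:245,170:290];im=np.clip(im.astype(float)*1.5,0,255).astype(np.uint8)
cv2.imwrite('pics/w23z.png',cv2.resize(im,None,fx=5,fy=5,interpolation=cv2.INTER_CUBIC))
```

```text
(no output)
```

View pics/w23z.png

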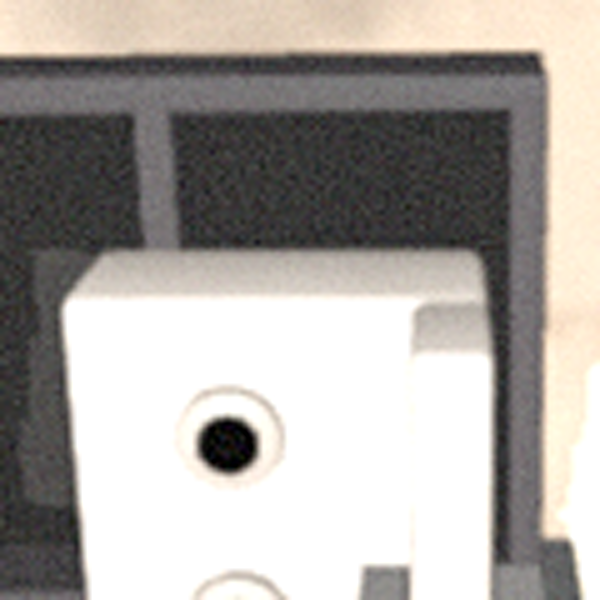

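Run:
```python
from h import *
im,d,T,n=load('w23');z=lambda *p:np.array([(170+a/5-.4,125+b/5-.4) for a,b in p])
c,s=np.cos(np.radians(3.1)),np.sin(np.radians(3.1));f=lambda p:np.c_[p[:,0]*c+p[:,1]*s,-p[:,0]*s+p[:,1]*c].round(4).tolist()
print('far wall top outer/inner',f(onplane(n,T,z((300,74),(300,110)),.034)))
print('right inner/outer',f(onplane(n,T,z((511,200),(545,200)),.034)))
print('divider L R',f(onplane(n,T,z((140,180),(176,180)),.034)))
for h in (.111,.113): print('jig far left, far right',f(onplane(n,T,z((66,300),(412,297)),h)))
for h in (.129,.131): print('fence far left/right',f(onplane(n,T,z((413,350),(490,350)),h)))
P=cloud(n,T,d);print(np.nanmedian(P[190:196,190:240,2]),np.nanmedian(P[205:225,256:264,2]))
```

```text
far wall top outer/inner [[0.56, -0.0256], [0.5545, -0.0254]]
right inner/outer [[0.5403, -0.0579], [0.5402, -0.0632]]
divider L R [[0.5436, -0.0001], [0.5436, -0.0057]]
jig far left, far right [[0.5481, -0.008], [0.5483, -0.0444]]
jig far left, far right [[0.5487, -0.0086], [0.5489, -0.0445]]
fence far left/right [[0.5487, -0.045], [0.5487, -0.0522]]
fence far left/right [[0.5494, -0.045], [0.5494, -0.0521]]
0.11182093704425394 0.12981988941152925
```

```bash
python3 -m jog '[[[0.3,-0.14,-2],[0,0,0.3],0],[[0,0,-2.7],[0,0,0],0],[[0,0,0],[0,0,0],0],[[0,0,0],[0,0,0],0]]'
python3 - <<'E'
from h import *
snap('wrist','w24');o=ctrl.observe();print(o['t'],o['tool_pos'],o['grip_width'],o['contact_force'])
im=cv2.imread('pics/w24.png')[125:275,170:330];im=np.clip(im.astype(float)*1.5,0,255).astype(np.uint8)
cv2.imwrite('pics/w24z.png',cv2.resize(im,None,fx=4,fy=4,interpolation=cv2.INTER_CUBIC))
E
```

```text
t: 42.92
tool_pos: [0.5171, -0.0225, 0.0706]
ee_rot: [3.14, 0.088, 0.003]
contact_force: [-0.6, 0.7, -2.0]
grip_width: 0.0053
42.975 [ 0.51733466 -0.0224362   0.07090731] 0.005538134846092091 [ 0.52224273  0.12177601 -2.10415979]
```

View pics/w24z.png

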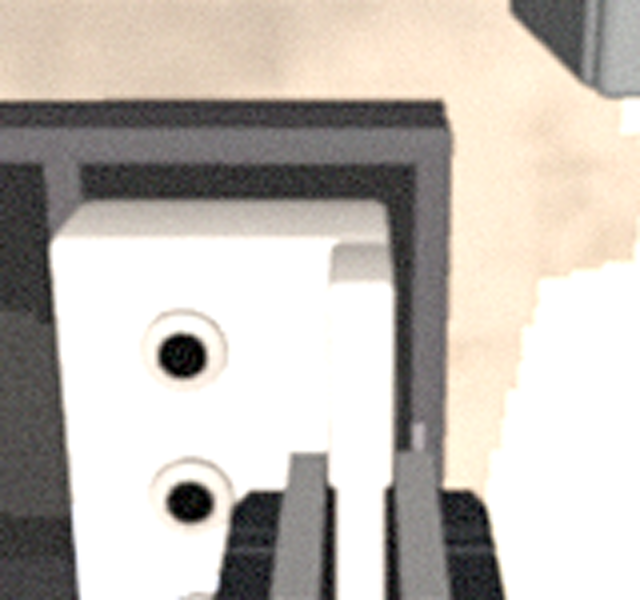

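Run:
```python
from h import *
im,d,T,n=load('w24');z=lambda *p:np.array([(170+a/4-.4,125+b/4-.4) for a,b in p])
c,s=np.cos(np.radians(3.1)),np.sin(np.radians(3.1));f=lambda p:np.c_[p[:,0]*c+p[:,1]*s,-p[:,0]*s+p[:,1]*c].round(4).tolist()
print('far wall top outer/inner',f(onplane(n,T,z((300,130),(300,164)),.034)))
print('right inner/outer',f(onplane(n,T,z((415,220),(448,220)),.034)))
print('divider L R',f(onplane(n,T,z((45,180),(82,180)),.034)))
print('jig far left, far right',f(onplane(n,T,z((52,240),(330,238)),.0665)))
print('fence far left/right',f(onplane(n,T,z((331,281),(393,281)),.0845)))
```

```text
far wall top outer/inner [[0.5596, -0.0399], [0.5542, -0.0399]]
right inner/outer [[0.5452, -0.0579], [0.5452, -0.0632]]
divider L R [[0.5515, 0.0001], [0.5516, -0.0057]]
jig far left, far right [[0.5518, -0.0091], [0.5522, -0.0453]]
fence far left/right [[0.5526, -0.0459], [0.5526, -0.0531]]
```

```bash
python3 -m jog '[[[-0.08,-0.06,-1.2],[0,0,0],0],[[0,0,-1.2],[0,0,0],0],[[0,0,-0.4],[0,0,0],0],[[0,0,0],[0,0,0],0]]';python3 -m jog '[[[0,0,-0.2],[0,0,0],0],[[0,0,0],[0,0,0],0],[[0,0,0],[0,0,0],0]]'
```

```text
t: 43.48
tool_pos: [0.5157, -0.0226, 0.0411]
ee_rot: [3.14, 0.089, -0.0]
contact_force: [0.5, -0.3, -2.8]
grip_width: 0.0056
t: 43.85
tool_pos: [0.5168, -0.0226, 0.0408]
ee_rot: [3.14, 0.089, 0.005]
contact_force: [0.1, 1.4, 5.1]
grip_width: 0.0053
```

Contact; release and lift.

```bash
python3 -m jog '[[[0,0,0.05],[0,0,0],0.35],[[0,0,0],[0,0,0],0.35],[[0,0,0],[0,0,0],0.35],[[0,0,2],[0,0,0],0.4],[[0,0,4],[0,0,0],0.5],[[0,0,5],[0,0,0],1],[[-1,0,5],[0,0,0],1],[[-1,0,5],[0,0,0],1],[[0,0,0],[0,0,0],1],[[0,0,0],[0,0,0],1]]'
python3 - <<'E'
from h import *
snap('wrist','w25');snap('top','t25');snap('side','s25');o=ctrl.observe();print(o['t'],o['tool_pos'],o['grip_width'],o['contact_force'],o['joint_pos'].round(2))
show('s25','s25z',(130,120,450,360),2.5)
show('t25','t25z',(20,90,480,290),1.7)
E
```

```text
t: 45.1
tool_pos: [0.4955, -0.0226, 0.249]
ee_rot: [-3.14, -0.089, 0.002]
contact_force: [-0.5, 0.4, -0.0]
grip_width: 0.0852
45.25 [ 0.49524457 -0.0225891   0.24799258] 0.08502551334356746 [0.24025298 0.55171781 0.22285013] [-0.12 -0.03  1.45 -0.    1.72  1.39]
```

View pics/w25.png

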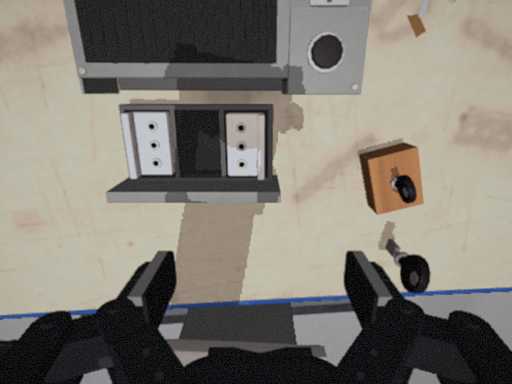

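View pics/s25z.png

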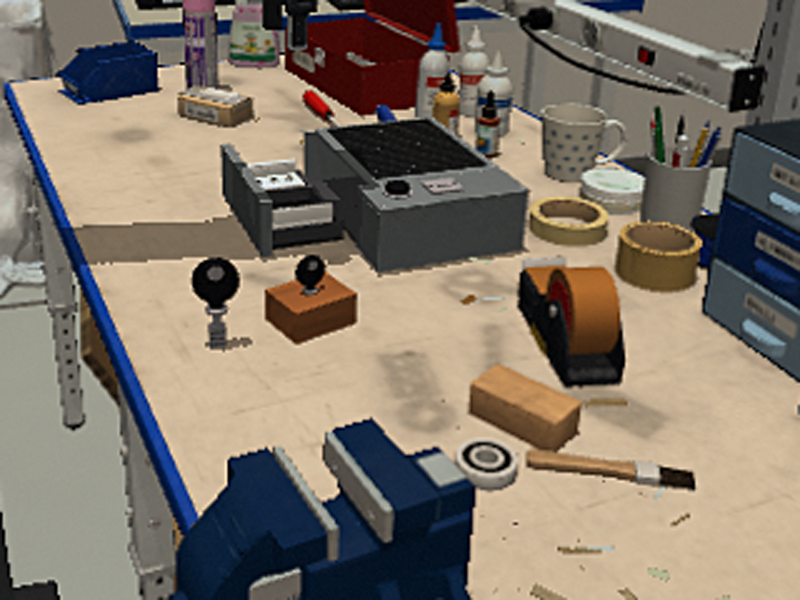

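View pics/t25z.png

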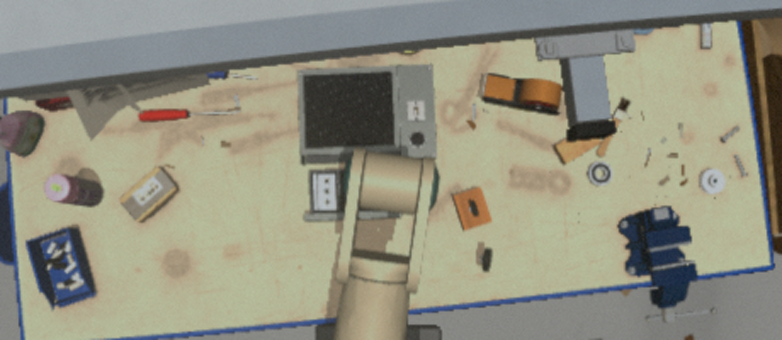

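```bash
python3 -m jog '[[[-4,3.7,0],[0,0,0],0],[[-3.7,3.6,-2],[0,0,0],0],[[0,0,-5],[0,0,0],0],[[0,0,-5],[0,0,0],0],[[0,0,-4],[0,0,0],0],[[0,0,-4],[0,0,0],0],[[0,0,-0.8],[0,0,0],0],[[0,0,0],[0,0,0],0],[[0,0,0],[0,0,0],0]]'
python3 - <<'E'
from h import *
snap('side','s26');snap('wrist','w26');o=ctrl.observe();print(o['t'],o['tool_pos'],o['grip_width'],o['contact_force'])
show('s26','s26z',(200,160,360,280),5)
E
```

```text
t: 46.38
tool_pos: [0.4198, 0.0504, 0.0435]
ee_rot: [3.14, 0.089, 0.004]
contact_force: [0.0, 0.1, 0.7]
grip_width: -0.0001
46.475 [0.41966306 0.05036081 0.04325558] -0.0002060555191656706 [ 0.48678581 -0.15867717  0.5463612 ]
```

View pics/s26z.png

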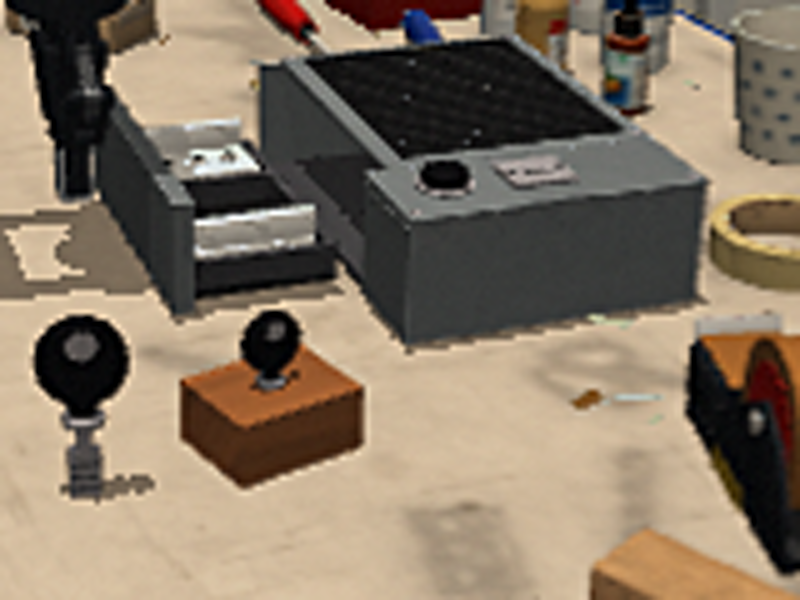

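View pics/w26.png

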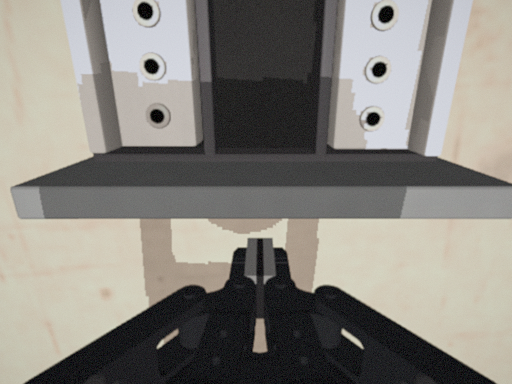

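```bash
python3 -m jog '[[[1,0.05,0],[0,0,0],0],[[0.6,0.03,0],[0,0,0],0],[[0.5,0.03,0],[0,0,0],0],[[0.5,0.03,0],[0,0,0],0],[[0.6,0.03,0],[0,0,0],0],[[0.7,0.04,0],[0,0,0],0],[[0.8,0.04,0],[0,0,0],0],[[0.8,0.04,0],[0,0,0],0],[[0.8,0.04,0],[0,0,0],0],[[0.8,0.05,0],[0,0,0],0],[[0.8,0.05,0],[0,0,0],0],[[0.8,0.05,0],[0,0,0],0]]';python3 -m jog '[[[0,0,0],[0,0,0],0]]'
python3 - <<'E'
from h import *
snap('side','s27');show('s27','s27z',(200,140,360,260),5)
E
```

```text
t: 47.98
tool_pos: [0.5061, 0.0551, 0.0417]
ee_rot: [3.14, 0.089, -0.001]
contact_force: [-3.6, 0.8, -0.9]
grip_width: -0.0
t: 48.1
tool_pos: [0.5066, 0.055, 0.042]
ee_rot: [3.14, 0.089, 0.002]
contact_force: [-0.7, 0.1, -0.7]
grip_width: 0.0001
```

View pics/s27z.png

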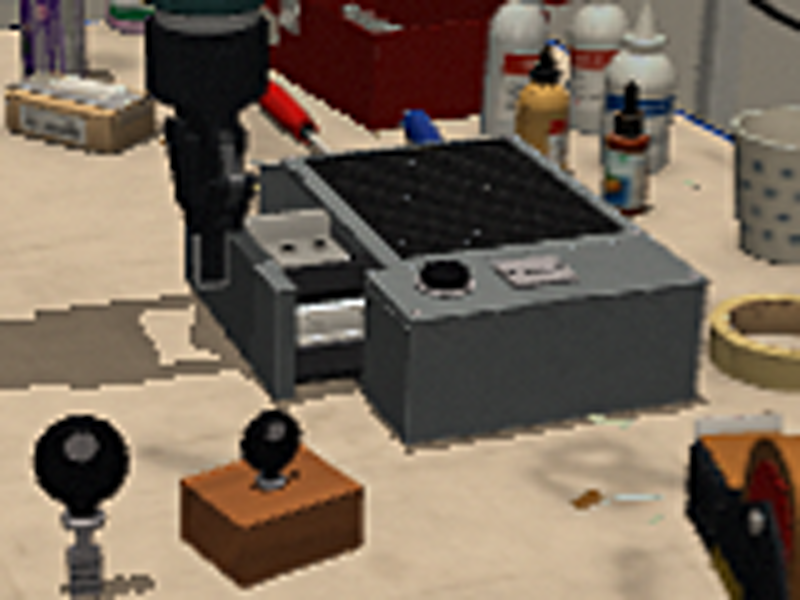

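```bash
python3 -m jog '[[[0.6,0.03,0],[0,0,0],0],[[0.7,0.04,0],[0,0,0],0],[[0.8,0.04,0],[0,0,0],0],[[0.8,0.05,0],[0,0,0],0],[[0.7,0.04,0],[0,0,0],0],[[0.6,0.03,0],[0,0,0],0],[[0.4,0.02,0],[0,0,0],0],[[0.3,0.02,0],[0,0,0],0],[[0,0,0],[0,0,0],0]]'; python3 -m jog '[[[0.3,0.02,0],[0,0,0],0],[[0.2,0.01,0],[0,0,0],0],[[0,0,0],[0,0,0],0]]'
```

```text
t: 49.28
tool_pos: [0.5545, 0.0578, 0.0419]
ee_rot: [3.14, 0.089, -0.002]
contact_force: [-5.5, 0.2, 2.6]
grip_width: 0.0002
t: 49.65
tool_pos: [0.5599, 0.0581, 0.0419]
ee_rot: [3.14, 0.089, 0.0]
contact_force: [-3.4, -0.1, 2.6]
grip_width: -0.0001
```

```bash
python3 -m jog '[[[0.2,0.01,0],[0,0,0],0],[[0.1,0.01,0],[0,0,0],0],[[0,0,0],[0,0,0],0]]'; python3 -m jog '[[[0.1,0,0],[0,0,0],0],[[0.1,0.01,0],[0,0,0],0],[[0,0,0],[0,0,0],0]]';python3 - <<'E'
from h import *
snap('wrist','w28')
E
```

```text
t: 50.02
tool_pos: [0.5626, 0.0582, 0.0419]
ee_rot: [3.14, 0.089, -0.001]
contact_force: [-4.8, -0.3, 3.5]
grip_width: -0.0006
t: 50.4
tool_pos: [0.5645, 0.0584, 0.0419]
ee_rot: [3.14, 0.089, -0.001]
contact_force: [-5.5, -0.4, 3.5]
grip_width: -0.0
```

View pics/w28.png

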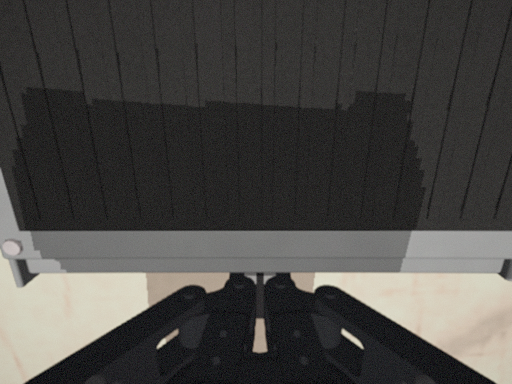

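```bash
python3 -m jog '[[[0.2,0.01,0],[0,0,0],0],[[0.2,0.01,0],[0,0,0],0],[[0,0,0],[0,0,0],0]]'; python3 -m jog '[[[0.2,0.01,0],[0,0,0],0],[[0,0,0],[0,0,0],0],[[0,0,0],[0,0,0],0]]'; python3 -m jog '[[[0.2,0.01,0],[0,0,0],0],[[0,0,0],[0,0,0],0],[[0,0,0],[0,0,0],0]]'
```

```text
t: 50.82
tool_pos: [0.5656, 0.0584, 0.0419]
ee_rot: [3.14, 0.089, -0.014]
contact_force: [-24.4, -1.1, 14.8]
grip_width: -0.0
t: 51.2
tool_pos: [0.5655, 0.0584, 0.0419]
ee_rot: [3.139, 0.089, -0.023]
contact_force: [-36.9, -2.8, 21.3]
grip_width: 0.0
t: 51.58
tool_pos: [0.5654, 0.0585, 0.0419]
ee_rot: [3.139, 0.089, -0.032]
contact_force: [-50.4, -4.4, 30.7]
grip_width: 0.0001
```

```bash
python3 -m jog '[[[-0.6,-0.03,0],[0,0,0],0],[[0,0,0],[0,0,0],0]]'; python3 -m jog '[[[-1,-0.05,0],[0,0,0],0],[[-3,-0.1,0],[0,0,0],0],[[-3,-0.1,4],[0,0,0],0],[[0,0,5],[0,0,0],0],[[0,0,5],[0,0,0],0],[[0,0,0],[0,0,0],0],[[0,0,0],[0,0,0],0]]';python3 - <<'E'
from h import *
snap('wrist','w29');snap('side','s29');show('s29','s29z',(200,140,360,260),5)
im,d,T,n=load('w29');P=cloud(n,T,d)
E
```

```text
t: 51.82
tool_pos: [0.5656, 0.0584, 0.0418]
ee_rot: [3.14, 0.089, -0.004]
contact_force: [-9.4, -1.6, 4.8]
grip_width: 0.0
t: 52.7
tool_pos: [0.4965, 0.056, 0.1812]
ee_rot: [3.14, 0.089, 0.0]
contact_force: [0.1, 0.4, -1.9]
grip_width: 0.0001
```

View pics/w29.png

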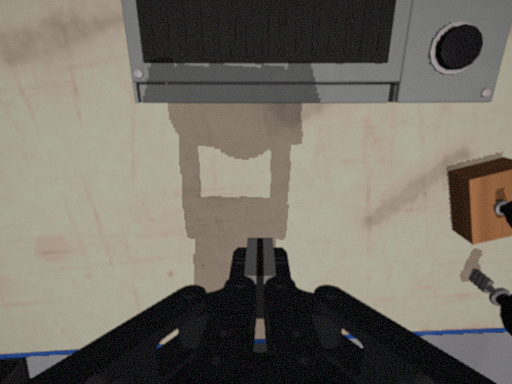

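View pics/s29z.png

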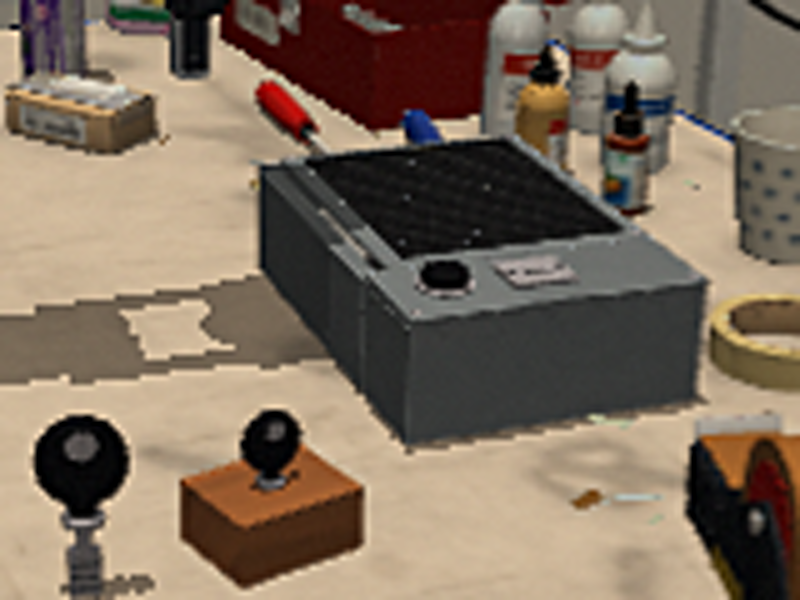

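```bash
python3 - <<'E'
from h import *
im,d,T,n=load('w29')
g=cv2.cvtColor(im,cv2.COLOR_RGB2GRAY).astype(float)
c,s=np.cos(np.radians(3.1)),np.sin(np.radians(3.1))
def edge(u):
    col=cv2.GaussianBlur(g,(3,3),0)[90:120,u-1:u+2].mean(1);k=np.argmax(np.abs(np.diff(col)));return 90+k+.5
for u in (160,360,385,405,420,450,470):
    v=edge(u)
    for z in ((.078,) if u<395 else (.085,)):
        p=onplane(n,T,[(u,v)],z)[0];print(u,v,z,'front u',round(p[0]*c+p[1]*s,4))
show('w29','w29z',(120,60,500,115),2)
P=cloud(n,T,d)
E
python3 -m jog '[[[0,0,0],[0,0,0],0],[[0,0,0],[0,0,0],0],[[0,0,0],[0,0,0],0],[[0,0,0],[0,0,0],0],[[0,0,0],[0,0,0],0],[[0,0,0],[0,0,0],0]]'
python3 - <<'E'
from h import *
snap('top','t30');snap('wrist','w30');show('t30','t30z',(20,90,480,290),1.7)
a,b=load('w29')[0].astype(int),load('w30')[0].astype(int);print(np.abs(a-b)[60:120].mean(),np.abs(a-b)[60:120].max())
E
```

```text
160 102.5 0.078 front u 0.5728
360 102.5 0.078 front u 0.5734
385 102.5 0.078 front u 0.5734
405 102.5 0.085 front u 0.5736
420 102.5 0.085 front u 0.5736
450 102.5 0.085 front u 0.5735
470 102.5 0.085 front u 0.5735
t: 53.55
tool_pos: [0.4967, 0.0561, 0.1818]
ee_rot: [3.14, 0.089, 0.0]
contact_force: [-0.3, -0.5, 0.6]
grip_width: 0.0004
3.441330295138889 64
```

View pics/w29z.png

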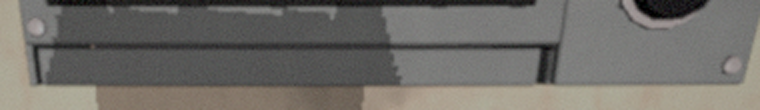

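View pics/t30z.png

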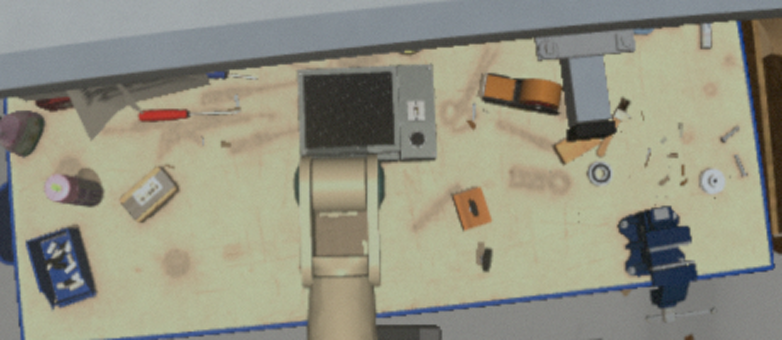

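```bash
python3 -c "
from workcell import ctrl
print(ctrl.hand_in())"
```

```text
the job is handed in; nothing more can be done
None
```

The job is done and handed in at about 54 s of the 210 s allowed.

**What I did:**
- **Lock:** I took the smaller key from its stand, seated it fully in the lock and turned it clockwise about 1.53 rad until the torque rose at the stop. I then turned it home, drew it out and put it back upright in the stand.
- **Drawer:** I pressed the button right down, the drawer sprang out, and I pulled it to its stop.
- **Jigs:** Only two jigs were in view. They went into the left and right bays, flat, lengthwise front to back and bushes up.
- **Closing:** I pushed the drawer shut to its inner stop.

**Last checks:**
- **Drawer:** Its front is flush with the fixed panel to within about 1 mm. It stayed shut for almost a second after I let go, so it looks latched.
- **Key:** It stands upright in the stand, with the top of its bow at the right height.
- **Jigs:** Both lay flat and inside their bay walls before closing. I could not see them after the drawer was shut.
- **Other things:** No bystander looks moved in the last views. The gripper was closed and clear of everything.

**Problems:**
- **Closing force:** The last push was not as gentle as it should have been. I kept pressing after the drawer had reached its inner stop, and the force along the push rose to about 50 N (about 59 N at the wrist in all). The contact was with the fingers, and I saw no harm from it.
- **Third jig:** I found none in any camera view, so I took it as absent. The overhead shelf hides part of the back of the bench from the top camera.

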